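Load the drill carriage, unbolt it with the chip hook, set the datum

TASK

Set up the little drilling machine: while its carriage is still bolted at the loading position, lay every aluminium blank from the bench flat in the carriage's nests, one to a nest. Then take the chip hook from the rubber mat and with it, never with the fingers, reach in under the clear guard and draw the carriage's bolt fully back towards you. Lay the hook back on its mat, slide the carriage by its black handle until the datum dot sits right under the tip of the spindle's tool, and leave it there without touching the spindle or disturbing the other things on the bench.

Things in the scene. Friction and masses are not known exactly. Their poses are not given: they have to be found in the camera images.
- machine: The fixed drilling machine. Origin on the bench; x points to its rear (away from the robot, yaw within 0.1 rad), y to its left, z up. In this frame: steel rails along y (30 mm high), grey column at x 110-210, y 250-340 mm, 400 mm tall; from it a beam at x 85-150, y 0-280, z 195-275 mm carries the spindle.
- carriage (a joint): The aluminium carriage plate, 300 mm (machine x) by 250 mm (y), top 48 mm above the bench. It slides only along machine y: value in m, about 0 (+-2 mm) at the loading position, up to 0.15 towards machine +y. Takes 3 to 5 N, stays where left. While the bolt is home it cannot slide.
- handle (a point): Middle of the grip of the carriage's black upright handle: a round post of 24 mm diameter on the carriage's front edge, its top 92 mm and its foot 42 mm above the bench; this point is 70 mm above the bench.
- mark (a point): The datum: a black dot on an 18 mm brass button flat on the carriage's top, 50 mm above the bench. It moves with the carriage. Same machine x as the spindle tip.
- tip (a point): Tip of the spindle's tool, pointing straight down, 56 mm above the bench (6 mm above the datum). Tool 7 mm in diameter, chuck 26 mm (from 105 mm up), body 52 mm (140 to 350 mm up). It stays at machine x = 30 mm and a machine y of 60 to 120 mm that differs from start to start. Not to be touched.
- bolt (a joint): The steel barrel bolt on the carriage's rear right, lying along machine x; value in m: 0 home (its nose in a keeper at the machine's rear locks the carriage), 0.042 fully drawn, towards machine -x. Takes about 3 N, stays where left.
- bolt_knob (a point): Point 108 mm above the bench on the axis of the bolt's upright round black knob, 14 mm in diameter, which rises to 130 mm above the bench under the clear guard and moves 42 mm to machine -x as the bolt is drawn. The bolt, its guides and keeper are lower than 84 mm; above that, 90 mm to its right, 60 mm to its left and 80 mm behind it are free.
- guard (a point): Front edge centre of the clear guard's roof (underside, 165 mm above the bench, machine x = 65 mm, y = 0). The guard is a fixed clear box without a front: roof 5 mm thick, from here 160 mm to the rear, side walls at machine y = +-235 mm, and a rear wall. The bolt's knob stands inside it.
- mat: The chip hook's black rubber mat on the bench, 300 mm (its x) by 130 mm, 3 mm thick, fixed; origin at the centre of its underside.
- hook_grip (a point): Centre of the chip hook's wooden handle, 100 (own x) x 22 (y) x 20 mm. A 7 mm steel rod at its mid height runs along +x to 200 mm from this point, bends square to +y for 38 mm, then back to -x for 16 mm: a flat J (centre lines), 31 mm wide inside. It starts flat on the mat, this point 13 mm above the bench, rod away from the robot, bend to the left. About 160 g.
- gauge: Bystander: steel setting gauge, a flanged spool 70 mm tall, 48 mm in diameter, upright on the bench; origin at its foot. Leave it alone.
- case: Bystander: dark wooden gauge-block case 70 x 130 x 30 mm; origin under its centre. Leave it alone.
- mallet: Bystander: soft mallet about 220 mm long lying on the bench right of the blanks. Leave it alone.
- nest1 (a point): Floor centre of nest 1 of 4 (1 is the rightmost), side by side at the front of the carriage, 56 mm apart: an open channel along machine x, 34 mm wide between strips 8 mm high, 22 mm wide, 70 mm long; open in front, an 8 mm high stop strip 47 mm behind this point. Floor 48 mm above the bench. Axes as the machine's; moves with the carriage.
- nest2 (a point): Floor centre of nest 2 of 4 (1 is the rightmost), side by side at the front of the carriage, 56 mm apart: an open channel along machine x, 34 mm wide between strips 8 mm high, 22 mm wide, 70 mm long; open in front, an 8 mm high stop strip 47 mm behind this point. Floor 48 mm above the bench. Axes as the machine's; moves with the carriage.
- nest3 (a point): Floor centre of nest 3 of 4 (1 is the rightmost), side by side at the front of the carriage, 56 mm apart: an open channel along machine x, 34 mm wide between strips 8 mm high, 22 mm wide, 70 mm long; open in front, an 8 mm high stop strip 47 mm behind this point. Floor 48 mm above the bench. Axes as the machine's; moves with the carriage.
- nest4 (a point): Floor centre of nest 4 of 4 (1 is the rightmost), side by side at the front of the carriage, 56 mm apart: an open channel along machine x, 34 mm wide between strips 8 mm high, 22 mm wide, 70 mm long; open in front, an 8 mm high stop strip 47 mm behind this point. Floor 48 mm above the bench. Axes as the machine's; moves with the carriage.
- blank1_mid (a point): Centre of an aluminium blank, a plain square bar 80 mm long (own x) by 26 x 26 mm, about 150 g, lying on the bench to the right of the machine. Two to four of the four alike blanks are present; any blank may go in any nest, any way round.
- blank2_mid (a point): Centre of an aluminium blank, a plain square bar 80 mm long (own x) by 26 x 26 mm, about 150 g, lying on the bench to the right of the machine. Two to four of the four alike blanks are present; any blank may go in any nest, any way round.
- blank3_mid (a point): Centre of an aluminium blank, a plain square bar 80 mm long (own x) by 26 x 26 mm, about 150 g, lying on the bench to the right of the machine. Two to four of the four alike blanks are present; any blank may go in any nest, any way round.
- blank4_mid (a point): Centre of an aluminium blank, a plain square bar 80 mm long (own x) by 26 x 26 mm, about 150 g, lying on the bench to the right of the machine. Two to four of the four alike blanks are present; any blank may go in any nest, any way round.
Not all that is in view belongs to the job. Leave any blue or green look-alike of the part that bears blank1_mid alone. What is shaped like the part that bears blank3_mid but brown is not meant.

How it is judged:
By the outcome, as a careful person would: the job done as asked, in the order asked, and still so for the second after the job is handed in, with the robot touching nothing.
Of blank1, blank2, blank3, blank4 only 2 to 4 are there at a start; the rules pass over those that are not, and their reading is None.
At some moment in a run one of blank1, blank2, blank3, blank4, hook may be knocked a few centimetres aside while the robot is not near it.
Once in a run the grip may slacken for a moment while it holds something.
It also fails if it takes over 210 s, if anything falls off the work surface, if the arm or the gripper's body presses on something with over 40 N, if the wrist force passes 120 N, or if a joint passes its speed limit or range.

ROBOT

A 7-joint arm with a two-finger parallel gripper is mounted at the origin on the work surface. World frame = base frame: x ahead of the robot, y to its left, z up, the work surface at z = 0. Lengths are in m, angles in rad, forces in N, time in s.
With the tool pointing down it reaches from about 0.4 to 0.85 m from the base axis. Payload 10.4 kg.
Tool frame: the origin (TCP) lies between the finger pads; the fingertips stand 17 mm ahead of it and the grasp point (between the pads) lies 2 mm behind it; x points along the fingers, y is the direction in which the jaws open and shut, and the axes are right-handed (so a half turn about x gives the same grasp; the last joint's range is limited). The gripper opens to 87 mm and grips with 3 to 60 N. Pads are 19 mm wide; open, the fingers measure 117 mm over their backs; the gripper's body (75 mm by 190 mm) begins 51 mm behind the grasp point.
Start: joints at [-1.26, 0.332, -0.065, 1.46, 0.022, 1.35, -0.088], TCP at [0.205, 0.591, 0.24] pointing down, gripper open.
Joint ranges: [-2.6, 2.6], [-0.5, 2.12], [-1.47, 1.34], [0.16, 2.42], [-1.27, 4.41], [0.06, 2.06], [-2.6, 2.6]. Speed limits (rad/s): [2.22, 2.22, 2.79, 2.79, 3.14, 3.14, 3.14].

INTERFACE

Orientations are given as a unit quaternion [x, y, z, w].
In Python, from bench import r, optics, close_job gives the robot as it stands.
- The arm moves only by the shell command python3 -m inch 'ROWS' [OPENING] [FORCE]. ROWS is JSON, a list of rows, each an object with "translation": the shift along the tool's x, y, z in cm, a list of three; "spin": the turn about the tool's x in degrees. In form: [{"translation": [tx, ty, tz], "spin": spin}, ...]. A call has 1 to 20 rows; each row shifts and turns the pose as measured when the row begins, along the tool's axes as they then stand; what a row does not reach is not made up. A row lasts 1/8 s, in which the tool goes at most 62.5 mm and 10.7 degrees, less where a joint would pass 70% of its speed; a pose out of reach is approached as far as the arm can. A call is refused whole if a number of a shift passes 6.25 or a number of a turn 10.7, either way. A call with a gripper value outside its range is refused whole. OPENING is the closure, from 0 (fully open) to 1 (shut), set as the call begins (- or left out, the last holds). The fingers move at their own pace and stop on an object; FORCE is the grip in N (left out, the last holds). Time passes only in rows, so rows that do not move let the fingers close. It gives the time, the measured TCP pose, the force and the opening at its end, in the units of the state.
- r.read_state(): the state, without advancing time (a new reading comes with each control period).
- optics.camera(name): name is "side" or "top"; returns the picture (384x512x3 uint8, red, green, blue); there is no depth.
- optics.camera_model(name): a dict with "camera_matrix" (3x3 intrinsics, pixels), "world_from_camera" (4x4, takes a point from camera to world coordinates). Camera axes: x right, y down, z forward; pixel columns grow to the right and rows downward; lengths in m; the calibration is good to about 2 mm. A picture is of the moment at which its call begins. camera_model takes no time and is no camera call.
- close_job(): hands the job in, once; it reports no verdict.
The state is a dict: "time": time; "joint_positions": joint angles; "joint_vel": joint speeds; "joint_torque": joint torques, N m; "ee_pos": TCP position; "eef_rot": TCP orientation; "ft_force": force on the tool from outside, world axes, zero at the start; "torque": the same for the moment, N m; "width": finger opening in m.
Only numpy, scipy, OpenCV 4.12 (cv2) and the standard library are available. Lean on these libraries where they do the work, as an engineer would, in place of code of your own. Each camera call takes 0.05 s, during which the arm holds its last target.

## Working session

There is one attempt and no reset: what is moved stays moved. The work goes in short steps, Python scripts to look and compute and a shell command to move; the robot and the scene stay as the last step left them, time stands still between calls to the robot, and variables do not carry over. Pictures are saved under pics/ and viewed, and the job is handed in when it is done.

```bash
mkdir -p pics; ls; python3 - <<'E'
from bench import r, optics
import cv2
s=r.read_state(); print({k:s[k] for k in ('time','ee_pos','eef_rot','width','ft_force')})
for n in ('side','top'):
    im=optics.camera(n); cv2.imwrite(f'pics/{n}0.png',cv2.cvtColor(im,cv2.COLOR_RGB2BGR))
    m=optics.camera_model(n); print(n,m['camera_matrix'],m['world_from_camera'])
E
```

```text
pics
{'time': 0.0, 'ee_pos': array([0.20464747, 0.59017058, 0.23875427]), 'eef_rot': array([ 0.11695605,  0.6973456 , -0.11795052,  0.69722168]), 'width': 0.08737536352384706, 'ft_force': array([-0.75405043,  0.46456145, -0.00960199])}
side [[362.37615645   0.         262.04238336]
 [  0.         362.37615645 190.85851607]
 [  0.           0.           1.        ]] [[ 0.76605622 -0.47630194  0.43161826  0.00787072]
 [-0.64273601 -0.5748818   0.50636087 -0.70899831]
 [ 0.00694882 -0.6653175  -0.74652819  1.05700451]
 [ 0.          0.          0.          1.        ]]
top [[478.45937226   0.         260.07381351]
 [  0.         478.45937226 194.31322734]
 [  0.           0.           1.        ]] [[ 0.10810659 -0.96980727  0.218602    0.20570477]
 [-0.99413696 -0.10593854  0.02165029 -0.11717406]
 [ 0.00216177 -0.21966086 -0.9755739   1.58137275]
 [ 0.          0.          0.          1.        ]]
```

View pics/side0.png

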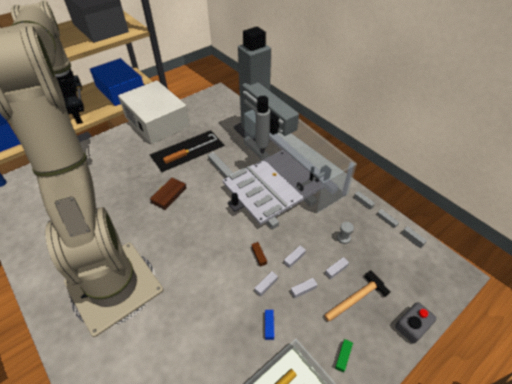

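View pics/top0.png

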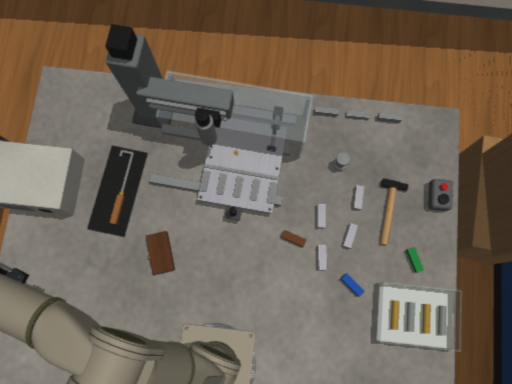

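Top view: blank candidates are light bars at (321,216), (359,197), (351,236), (322,257). Look-alikes are brown (293,239), blue (352,285), green (415,260), tray bars (395–443,318) and grey bars at the back (325,112), (357,115), (390,118). I'll crop close before choosing.

```bash
cat > h.py <<'E'
import numpy as np, cv2
from bench import r, optics
M={n:optics.camera_model(n) for n in('side','top')}
def grab(n,fn=None):
    im=optics.camera(n)
    if fn: cv2.imwrite(fn,cv2.cvtColor(im,cv2.COLOR_RGB2BGR))
    return im
def ray(n,uv):
    K=M[n]['camera_matrix'];T=M[n]['world_from_camera']
    d=T[:3,:3]@np.linalg.solve(K,[uv[0],uv[1],1.]); return T[:3,3],d
def onz(n,uv,z):
    o,d=ray(n,uv); return o+d*(z-o[2])/d[2]
def tri(uvs,uvt):
    A=[];b=[]
    for n,uv in(('side',uvs),('top',uvt)):
        o,d=ray(n,uv);d=d/np.linalg.norm(d);P=np.eye(3)-np.outer(d,d);A.append(P);b.append(P@o)
    return np.linalg.lstsq(np.vstack(A),np.hstack(b),rcond=None)[0]
def proj(n,p):
    T=np.linalg.inv(M[n]['world_from_camera']);c=T[:3,:3]@p+T[:3,3];u=M[n]['camera_matrix']@c;return u[:2]/u[2]
def crop(im,x0,y0,x1,y1,k,fn):
    c=cv2.resize(im[y0:y1,x0:x1],None,fx=k,fy=k,interpolation=cv2.INTER_CUBIC);cv2.imwrite(fn,cv2.cvtColor(c,cv2.COLOR_RGB2BGR))
E
python3 - <<'E'
from h import *
a=cv2.cvtColor(cv2.imread('pics/top0.png'),cv2.COLOR_BGR2RGB);b=cv2.cvtColor(cv2.imread('pics/side0.png'),cv2.COLOR_BGR2RGB)
crop(a,270,90,430,280,3,'pics/c1.png'); crop(a,80,60,320,240,3,'pics/c2.png'); crop(b,140,80,370,230,3,'pics/c3.png')
E
```

```text
(no output)
```

View pics/c1.png

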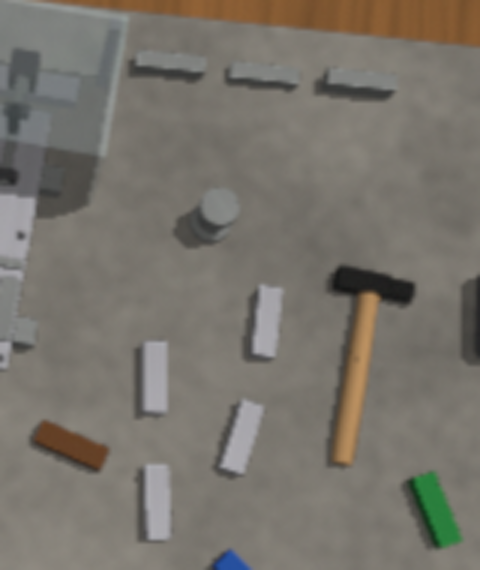

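View pics/c2.png

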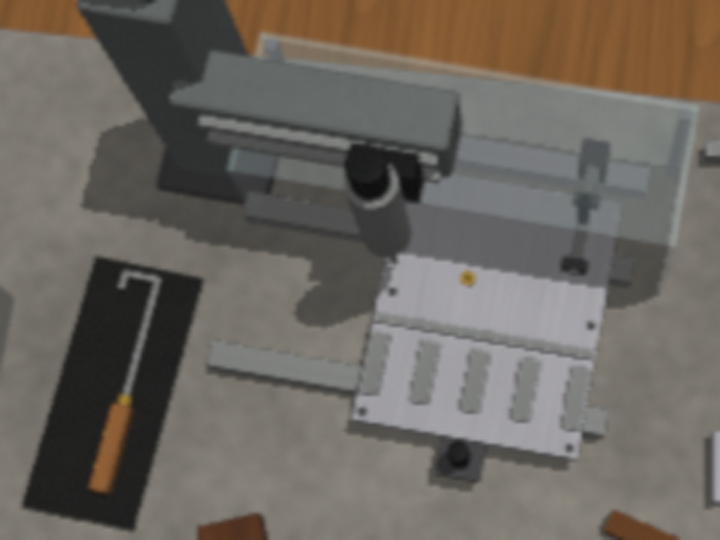

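View pics/c3.png

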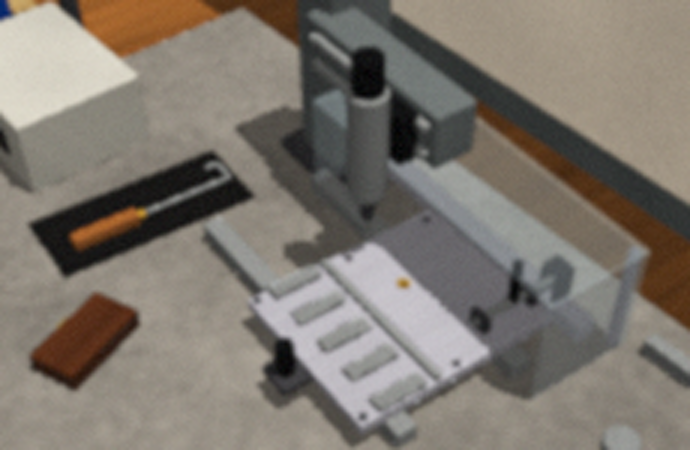

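```bash
python3 - <<'E'
from h import *
a=cv2.cvtColor(cv2.imread('pics/top0.png'),cv2.COLOR_BGR2RGB)
for p in [(321,216),(240,190),(232,165),(226,187),(300,260),(325,112),(325,115),(260,150)]: print(p,a[p[1],p[0]])
hsv=cv2.cvtColor(a,cv2.COLOR_RGB2HSV)
m=((a.min(2)>150)).astype(np.uint8)
n,l,st,c=cv2.connectedComponentsWithStats(m)
for i in range(1,n):
    if st[i,4]<60: continue
    cn,_=cv2.findContours((l==i).astype(np.uint8),0,2)
    rc=cv2.minAreaRect(cn[0]); bx=cv2.boxPoints(rc)
    w=np.array([onz('top',p,.026) for p in bx]); ctr=onz('top',rc[0],.026)
    e1=w[1]-w[0];e2=w[2]-w[1]
    L=e1 if np.linalg.norm(e1)>np.linalg.norm(e2) else e2
    print(st[i,4],np.round(rc[0],1),ctr.round(4),np.linalg.norm(e1).round(3),np.linalg.norm(e2).round(3),'yaw',np.degrees(np.arctan2(L[1],L[0])).round(1))
print(onz('top',(115,207),.013),onz('top',(124,160),.013),onz('top',(390,118),.02))
E
```

```text
(321, 216) [166 165 170]
(240, 190) [126 127 127]
(232, 165) [165 164 169]
(226, 187) [162 160 165]
(300, 260) [131 127 120]
(325, 112) [125 126 124]
(325, 115) [69 68 65]
(260, 150) [97 96 99]
3913 [ 32.  174.4] [0.5392 0.6867 0.026 ] 0.209 0.243 yaw -90.3
1361 [243.2 159.7] [ 0.6675 -0.0129  0.026 ] 0.071 0.25 yaw -94.2
1438 [237.3 189.5] [ 0.5625 -0.0054  0.026 ] 0.11 0.251 yaw -94.0
150 [359.  196.6] [ 0.5822 -0.4111  0.026 ] 0.077 0.023 yaw -3.2
149 [322. 215.] [ 0.5068 -0.2934  0.026 ] 0.02 0.074 yaw -175.5
154 [350.7 235.2] [ 0.4501 -0.3921  0.026 ] 0.076 0.022 yaw -13.3
172 [322.5 257. ] [ 0.3694 -0.3061  0.026 ] 0.023 0.077 yaw -175.5
2485 [413.1 316.8] [ 0.2131 -0.6052  0.026 ] 0.168 0.228 yaw -90.2
[0.46140205 0.39431388 0.013     ] [0.62604589 0.39228374 0.013     ] [ 0.8745394  -0.50157693  0.02      ]
```

```bash
python3 - <<'E'
from h import *
a=cv2.cvtColor(cv2.imread('pics/top0.png'),cv2.COLOR_BGR2RGB)
big=cv2.resize(a,None,fx=4,fy=4,interpolation=cv2.INTER_CUBIC)
g=big.min(2)
m=((g<148)).astype(np.uint8)
# only within plate ROI
n,l,st,c=cv2.connectedComponentsWithStats(m[165*4:212*4,195*4:285*4])
for i in range(1,n):
    if 150<st[i,4]<8000:
        cn,_=cv2.findContours((l==i).astype(np.uint8),0,2)
        rc=cv2.minAreaRect(max(cn,key=len)); 
        px=((np.array(rc[0])+[195*4,165*4]+.5)/4-.5)
        print(st[i,4],px.round(2),onz('top',px,.056).round(4),np.array(rc[1]).round(1)/4,rc[2])
m=(cv2.inRange(cv2.cvtColor(a,cv2.COLOR_RGB2HSV),(10,120,60),(35,255,255)))
n,l,st,c=cv2.connectedComponentsWithStats(m)
for i in range(1,n):
    if st[i,4]>3: print('or',st[i],c[i].round(1))
E
```

```text
2868 [220.83 183.94] [0.5682 0.0485 0.056 ] [ 9.  22.5] 11.040940284729004
2841 [237.51 186.87] [ 0.5643 -0.0071  0.056 ] [ 8.95 22.3 ] 11.129189491271973
2854 [254.24 189.56] [ 0.5613 -0.0626  0.056 ] [ 8.925 22.85 ] 9.462322235107422
or [    0     0   512   155 44372] [273.5  52.3]
or [234 151   4   4  12] [235.5 152.5]
or [ 455  155   44  229 5440] [476.7 299.8]
or [506 185   4   4   6] [507.5 187. ]
or [382 188  14  56 279] [388.1 215.9]
or [109 192  15  32 255] [116.7 207.9]
or [464 207   4   7  10] [465.3 210.1]
or [  0 208  10  41 208] [  2.8 222. ]
or [282 231  23  15 167] [293.2 238. ]
or [146 232  28  42 814] [159.4 252.4]
or [506 234   4   3   5] [507.2 235. ]
or [494 239   3   3   5] [495. 240.]
or [501 240   3   2   4] [501.8 240.2]
or [499 254  13   7  43] [505.2 257. ]
or [391 301   8  28 178] [394.5 314.6]
or [423 305   7  28 181] [426.  318.4]
```

```bash
python3 - <<'E'
from h import *
b=cv2.cvtColor(cv2.imread('pics/side0.png'),cv2.COLOR_BGR2RGB)
m=cv2.inRange(cv2.cvtColor(b,cv2.COLOR_RGB2HSV),(10,120,60),(35,255,255))
n,l,st,c=cv2.connectedComponentsWithStats(m)
for i in range(1,n):
    if 140<c[i][0]<300 and 100<c[i][1]<220 and st[i,4]>3: print('or',st[i],c[i].round(1))
print('datum top',onz('top',(235.5,152.5),.05))
print('tip guess',onz('side',(262.7,151.7),.056))
m=((b.min(2)>150)).astype(np.uint8)
n,l,st,c=cv2.connectedComponentsWithStats(m)
for i in range(1,n):
    if st[i,4]<60 or c[i][1]<150: continue
    print('side blank',st[i,4],c[i].round(1),onz('side',c[i],.026).round(4))
big=cv2.resize(b,None,fx=4,fy=4,interpolation=cv2.INTER_CUBIC);g=big.min(2);m=(g<148).astype(np.uint8)
x0,y0=225*4,160*4
n,l,st,c=cv2.connectedComponentsWithStats(m[y0:222*4,x0:305*4])
for i in range(1,n):
    if 150<st[i,4]<8000:
        px=(c[i]+[x0,y0]+.5)/4-.5; print(st[i,4],px.round(1),onz('side',px,.056).round(4))
crop(b,235,90,345,200,6,'pics/c4.png')
E
```

```text
or [163 149  26  15 183] [175.2 155.4]
or [151 178  34  28 374] [167.1 191.3]
datum top [0.68249724 0.01405899 0.05      ]
tip guess [0.72674016 0.13278727 0.056     ]
side blank 891 [276.1 183.2] [ 0.6719 -0.014   0.026 ]
side blank 60 [334.5 170.5] [ 0.8985 -0.1116  0.026 ]
side blank 1038 [253.  194.9] [ 0.5648 -0.0035  0.026 ]
side blank 172 [294.7 254.2] [ 0.5069 -0.2928  0.026 ]
side blank 180 [337.1 265.8] [ 0.5822 -0.4119  0.026 ]
side blank 75 [219.4 277.6] [ 0.2664 -0.2037  0.026 ]
side blank 210 [266.  281.4] [ 0.3704 -0.307   0.026 ]
side blank 281 [ 31.  280.9] [-0.1892  0.1613  0.026 ]
side blank 207 [304.  285.6] [ 0.4515 -0.3934  0.026 ]
side blank 1681 [134.8 349.8] [-0.038  -0.2336  0.026 ]
side blank 90 [200.7 325.2] [ 0.138  -0.2921  0.026 ]
side blank 441 [186.7 345.3] [ 0.0772 -0.3142  0.026 ]
side blank 174 [ 91.4 349. ] [-0.1279 -0.1559  0.026 ]
side blank 1061 [289.2 370.6] [ 0.25   -0.5431  0.026 ]
1348 [233.8 175.2] [0.555  0.1009 0.056 ]
213 [274. 174.] [0.6784 0.0073 0.056 ]
1078 [244.7 183.3] [0.5609 0.0408 0.056 ]
1123 [253.1 192.4] [ 0.5563 -0.0149  0.056 ]
1200 [262.2 201.7] [ 0.5535 -0.0703  0.056 ]
```

View pics/c4.png

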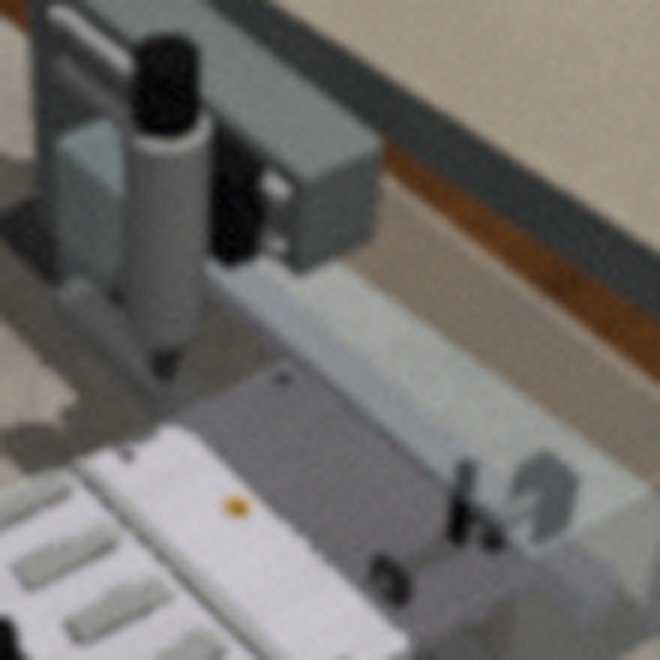

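```bash
python3 - <<'E'
from h import *
for t,s in (((196.7,199),(223.3,179.3)),((271,212.3),(260.7,221.7))):
    print(onz('top',t,.048).round(4),onz('side',s,.048).round(4),tri(s,t).round(4))
a=cv2.cvtColor(cv2.imread('pics/top0.png'),cv2.COLOR_BGR2RGB);b=cv2.cvtColor(cv2.imread('pics/side0.png'),cv2.COLOR_BGR2RGB)
# mark my nest estimates in both
for im,n in((a,'top'),(b,'side')):
    k=8
    x0,y0=(190,160) if n=='top' else (215,160)
    c=cv2.resize(im[y0:y0+70,x0:x0+100],None,fx=k,fy=k,interpolation=cv2.INTER_CUBIC)
    for p in ((.5594,-.0909),(.5629,-.0350),(.5663,.0208),(.5698,.0767)):
        u=proj(n,np.array([*p,.048])); cv2.circle(c,tuple(int(round(v)) for v in ((u-[x0,y0]+.5)*k-.5)),4,(255,0,0),-1)
    cv2.imwrite(f'pics/n_{n}.png',cv2.cvtColor(c,cv2.COLOR_RGB2BGR))
E
```

```text
[0.5111 0.1216 0.048 ] [0.515  0.1157 0.048 ] [0.515  0.1213 0.0423]
[ 0.4935 -0.125   0.048 ] [ 0.4956 -0.1314  0.048 ] [ 0.497  -0.1261  0.0403]
```

View pics/n_top.png

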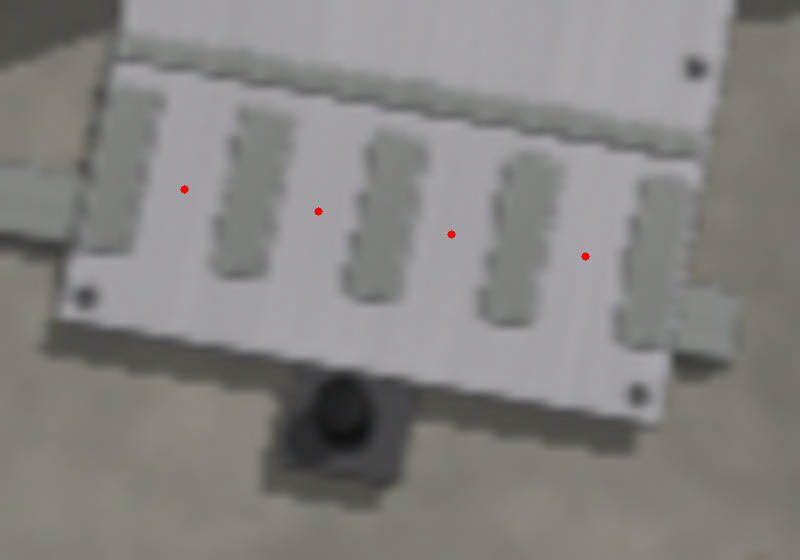

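View pics/n_side.png

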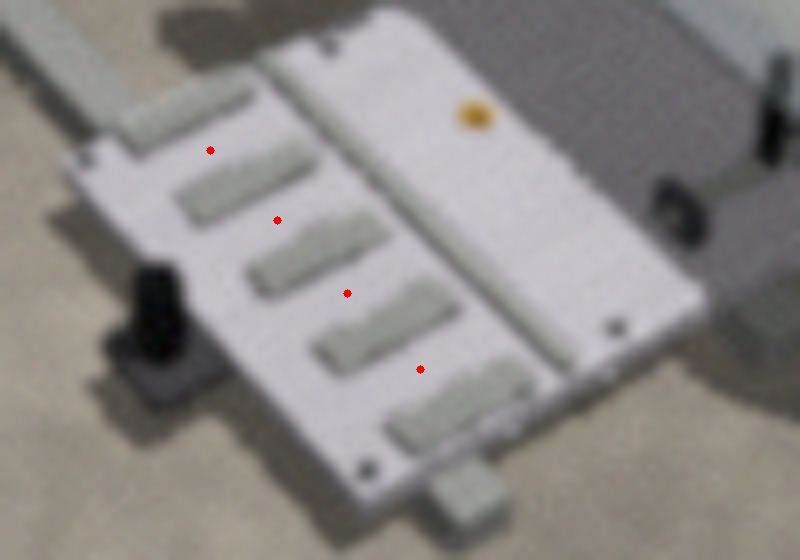

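```bash
cat >> h.py <<'E'
from scipy.spatial.transform import Rotation as R
def need(p,jaw=None):
    """shift in tool axes cm and spin deg to reach TCP p with jaw axis at world yaw `jaw` deg (mod 180)"""
    s=r.read_state(); Q=R.from_quat(s['eef_rot']).as_matrix()
    print('t',round(s['time'],2),'tcp',np.round(s['ee_pos'],4),'w',round(s['width'],4),'F',np.round(s['ft_force'],1))
    print('axes x',Q[:,0].round(3),'y',Q[:,1].round(3),'z',Q[:,2].round(3))
    d=(Q.T@(np.array(p)-s['ee_pos']))*100
    if jaw is not None:
        cur=np.degrees(np.arctan2(Q[1,1],Q[0,1])); dy=(jaw-cur+90)%180-90
        print('jaw yaw now',cur.round(1),'spin needed',(-dy).round(1))
    print('shift cm (present axes)',d.round(2))
E
python3 - <<'E'
from h import *
need([.3694,-.3061,.15],90)
E
```

```text
t 0.1 tcp [0.2047 0.5902 0.2388] w 0.087 F [ 0.1 -0.5 -0.2]
axes x [-0.    -0.001 -1.   ] y [ 0.328  0.945 -0.001] z [ 0.945 -0.328  0.   ]
jaw yaw now 70.9 spin needed -19.1
shift cm (present axes) [  8.99 -79.27  44.93]
```

Close crop shows four plain light-aluminium bars of about 77 x 23 mm. The two cameras agree on them to within 1.5 mm. The brown, blue and green bars, the tray bars and the dull grey bars at the rear (about 1 m off) are not meant. First reach: blank at (0.369, -0.306).

```bash
python3 -m inch '[{"translation":[0,0,0],"spin":-9.5},{"translation":[0,0,0],"spin":-9.5},{"translation":[0,-2,6],"spin":0},{"translation":[0,-3,5],"spin":0},{"translation":[0,-3,5],"spin":0},{"translation":[0,-4,5],"spin":0},{"translation":[0,-5,4],"spin":0},{"translation":[0,-6,0],"spin":0},{"translation":[0,-6,0],"spin":0},{"translation":[0,-6,0],"spin":0},{"translation":[0,-6,0],"spin":0},{"translation":[0,-6,0],"spin":0}]' 0.4
python3 - <<'E'
from h import *
need([.3694,-.3061,.15],94.5)
E
```

```text
time: 1.6
ee_pos: [0.4599, 0.115, 0.234]
eef_rot: [-0.008, 0.71, 0.003, 0.705]
ft_force: [1.2, 0.3, 0.3]
width: 0.0523
t 1.6 tcp [0.4599 0.115  0.234 ] w 0.0523 F [1.2 0.3 0.3]
axes x [-0.007 -0.007 -1.   ] y [-0.017  1.    -0.007] z [ 1.     0.017 -0.007]
jaw yaw now 91.0 spin needed -3.5
shift cm (present axes) [  8.76 -41.89  -9.69]
```

```bash
python3 -m inch '[{"translation":[0,-6,0],"spin":-3.5},{"translation":[0,-6,0],"spin":0},{"translation":[0,-6,0],"spin":0},{"translation":[0,-6,-2],"spin":0},{"translation":[1,-6,-3],"spin":0},{"translation":[2,-5,-3],"spin":0},{"translation":[2,-4,-2],"spin":0},{"translation":[2,-3,0],"spin":0},{"translation":[0,0,0],"spin":0}]'
python3 - <<'E'
from h import *
b=grab('side','pics/side1.png');a=grab('top','pics/top1.png')
for n,im in(('top',a),('side',b)):
    m=((im.min(2)>150)).astype(np.uint8)
    N,l,st,c=cv2.connectedComponentsWithStats(m)
    for i in range(1,N):
        w=onz(n,c[i],.026)
        if 90<st[i,4]<300 and -.5<w[1]<-.2 and w[0]>.3: print(n,st[i,4],c[i].round(1),w.round(4))
need([.3694,-.3061,.15],94.5)
E
```

```text
time: 2.72
ee_pos: [0.3859, -0.3198, 0.1665]
eef_rot: [-0.028, 0.709, 0.023, 0.704]
ft_force: [0.1, 0.6, 0.4]
width: 0.0523
top 122 [359.3 194.5] [ 0.5896 -0.4115  0.026 ]
top 160 [322.  214.9] [ 0.5071 -0.2934  0.026 ]
side 201 [337.2 265.7] [ 0.5828 -0.4119  0.026 ]
side 227 [304.  285.6] [ 0.4515 -0.3933  0.026 ]
t 2.83 tcp [ 0.3872 -0.3181  0.1677] w 0.0525 F [ 0.3  0.1 -0. ]
axes x [-0.004 -0.007 -1.   ] y [-0.075  0.997 -0.007] z [ 0.997  0.075 -0.004]
jaw yaw now 94.3 spin needed -0.2
shift cm (present axes) [ 1.77  1.34 -1.68]
```

```bash
python3 -m inch '[{"translation":[2,1.4,-1.7],"spin":0},{"translation":[4,0,0],"spin":0},{"translation":[3,0,0],"spin":0},{"translation":[0,0,0],"spin":0}]'
python3 - <<'E'
from h import *
need([.3699,-.3065,.030],94.5)
E
```

```text
time: 3.32
ee_pos: [0.3727, -0.3011, 0.0787]
eef_rot: [-0.031, 0.706, 0.027, 0.707]
ft_force: [0.5, 0.7, 1.4]
width: 0.0521
t 3.33 tcp [ 0.3727 -0.3011  0.0787] w 0.0521 F [0.5 0.7 1.4]
axes x [ 0.003 -0.006 -1.   ] y [-0.083  0.997 -0.006] z [0.997 0.083 0.002]
jaw yaw now 94.8 spin needed 0.3
shift cm (present axes) [ 4.87 -0.48 -0.34]
```

```bash
python3 -m inch '[{"translation":[0,-0.5,-0.4],"spin":0},{"translation":[3,0,0],"spin":0},{"translation":[1.9,0,0],"spin":0},{"translation":[0,0,0],"spin":0}]'
python3 - <<'E'
from h import *
need([.3699,-.3065,.030],94.5)
E
```

```text
time: 3.82
ee_pos: [0.3736, -0.3082, 0.0348]
eef_rot: [-0.034, 0.702, 0.027, 0.71]
ft_force: [-0.6, -0.9, 0.5]
width: 0.0524
t 3.83 tcp [ 0.3736 -0.3082  0.0348] w 0.0524 F [-0.6 -0.9  0.5]
axes x [ 0.012 -0.008 -1.   ] y [-0.086  0.996 -0.009] z [0.996 0.086 0.011]
jaw yaw now 94.9 spin needed 0.4
shift cm (present axes) [ 0.48  0.21 -0.36]
```

```bash
python3 -m inch '[{"translation":[0.5,0.2,-0.4],"spin":0},{"translation":[0,0,0],"spin":0}]'; python3 -m inch '[{"translation":[0,0,0],"spin":0},{"translation":[0,0,0],"spin":0},{"translation":[0,0,0],"spin":0},{"translation":[0,0,0],"spin":0}]' 1 40
python3 -m inch '[{"translation":[-4,0,0],"spin":0},{"translation":[-6,0,0],"spin":0},{"translation":[-4,0,0],"spin":0},{"translation":[0,0,0],"spin":0}]'
python3 - <<'E'
from h import *
need([.5698,.0767,.17],86.2)
E
```

```text
time: 4.08
ee_pos: [0.3704, -0.3073, 0.0318]
eef_rot: [-0.034, 0.701, 0.027, 0.711]
ft_force: [1.0, 0.9, -0.1]
width: 0.0523
time: 4.58
ee_pos: [0.3712, -0.3075, 0.033]
eef_rot: [-0.034, 0.701, 0.027, 0.712]
ft_force: [0.1, 0.7, -0.3]
width: 0.0254
time: 5.08
ee_pos: [0.3679, -0.3058, 0.176]
eef_rot: [-0.034, 0.702, 0.027, 0.711]
ft_force: [-0.9, -0.8, -1.8]
width: 0.0256
t 5.08 tcp [ 0.3679 -0.3058  0.176 ] w 0.0256 F [-0.9 -0.8 -1.8]
axes x [ 0.013 -0.009 -1.   ] y [-0.086  0.996 -0.01 ] z [0.996 0.086 0.012]
jaw yaw now 94.9 spin needed 8.7
shift cm (present axes) [ 0.52 36.38 23.4 ]
```

```bash
python3 -m inch '[{"translation":[0,2,2],"spin":8.7},{"translation":[0,5,3],"spin":0},{"translation":[0,6,3],"spin":0},{"translation":[0,6,3],"spin":0},{"translation":[0,6,2],"spin":0},{"translation":[0,5,2],"spin":0},{"translation":[0,5,2],"spin":0},{"translation":[0,3,1],"spin":0},{"translation":[0,1,0],"spin":0},{"translation":[0,0,0],"spin":0},{"translation":[0,0,0],"spin":0}]'
python3 - <<'E'
from h import *
need([.5698,.0767,.12],86.2)
E
```

```text
time: 6.45
ee_pos: [0.5664, 0.0721, 0.1612]
eef_rot: [0.023, 0.708, -0.031, 0.706]
ft_force: [-0.2, -0.2, -0.6]
width: 0.0259
t 6.45 tcp [0.5664 0.0721 0.1612] w 0.0259 F [-0.2 -0.2 -0.6]
axes x [-0.003 -0.011 -1.   ] y [ 0.076  0.997 -0.011] z [ 0.997 -0.076 -0.002]
jaw yaw now 85.6 spin needed -0.6
shift cm (present axes) [4.11 0.53 0.32]
```

```bash
python3 -m inch '[{"translation":[2,0.5,0.3],"spin":-0.6},{"translation":[2,0,0],"spin":0},{"translation":[0,0,0],"spin":0},{"translation":[0,0,0],"spin":0}]'
python3 - <<'E'
from h import *
need([.5698,.0763,.0815],86.2)
b=grab('side','pics/s2.png');a=grab('top','pics/t2.png')
crop(b,205,130,305,230,6,'pics/s2c.png')
E
```

```text
time: 6.95
ee_pos: [0.5693, 0.0732, 0.1181]
eef_rot: [0.02, 0.708, -0.029, 0.706]
ft_force: [0.8, 0.5, -1.3]
width: 0.0256
t 6.95 tcp [0.5693 0.0732 0.1181] w 0.0256 F [ 0.8  0.5 -1.3]
axes x [-0.003 -0.011 -1.   ] y [ 0.069  0.998 -0.012] z [ 0.998 -0.069 -0.003]
jaw yaw now 86.0 spin needed -0.2
shift cm (present axes) [3.65 0.35 0.04]
```

View pics/s2c.png

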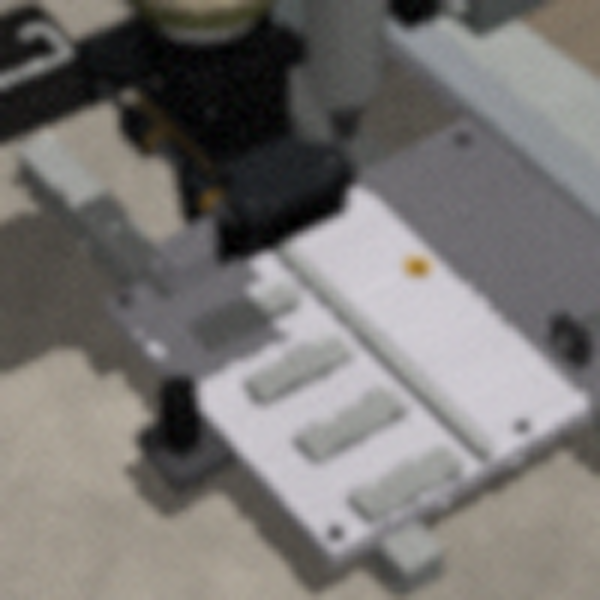

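```bash
python3 -m inch '[{"translation":[1,0.5,0],"spin":-0.2},{"translation":[1,0,0],"spin":0},{"translation":[0,0,0],"spin":0}]'
python3 - <<'E'
from h import *
need([.5698,.0763,.0815],86.2)
E
```

```text
time: 7.42
ee_pos: [0.5699, 0.079, 0.0974]
eef_rot: [0.019, 0.707, -0.027, 0.706]
ft_force: [-0.3, -0.9, -1.3]
width: 0.0259
t 7.42 tcp [0.5699 0.079  0.0974] w 0.0259 F [-0.3 -0.9 -1.3]
axes x [-0.002 -0.011 -1.   ] y [ 0.065  0.998 -0.011] z [ 0.998 -0.065 -0.001]
jaw yaw now 86.3 spin needed 0.1
shift cm (present axes) [ 1.6  -0.25  0.01]
```

```bash
python3 -m inch '[{"translation":[0.2,-0.2,0],"spin":0},{"translation":[1,0,0],"spin":0},{"translation":[0.4,0,0],"spin":0},{"translation":[0,0,0],"spin":0}]'
python3 - <<'E'
from h import *
need([.5698,.0763,.0815],86.2)
E
```

```text
time: 7.92
ee_pos: [0.5699, 0.0767, 0.081]
eef_rot: [0.019, 0.707, -0.027, 0.706]
ft_force: [-2.1, -0.3, 6.0]
width: 0.0255
t 7.92 tcp [0.5699 0.0767 0.081 ] w 0.0255 F [-2.1 -0.3  6. ]
axes x [-0.002 -0.01  -1.   ] y [ 0.065  0.998 -0.01 ] z [ 0.998 -0.065 -0.001]
jaw yaw now 86.3 spin needed 0.1
shift cm (present axes) [-0.05 -0.04 -0.01]
```

```bash
python3 -m inch '[{"translation":[0,0,0],"spin":0},{"translation":[0,0,0],"spin":0},{"translation":[-3,0,0],"spin":0},{"translation":[-5,0,0],"spin":0},{"translation":[-4,-2,-2],"spin":0},{"translation":[0,-6,-2],"spin":0},{"translation":[0,-6,0],"spin":0},{"translation":[0,-6,0],"spin":0},{"translation":[0,-6,0],"spin":0},{"translation":[0,0,0],"spin":0}]' 0.54
cat > look.py <<'E'
from h import *
import sys
k=sys.argv[1]
b=grab('side','pics/s%s.png'%k);a=grab('top','pics/t%s.png'%k)
crop(b,205,130,305,230,6,'pics/s%sc.png'%k)
for n,im in(('top',a),('side',b)):
    m=((im.min(2)>150)).astype(np.uint8)
    N,l,st,c=cv2.connectedComponentsWithStats(m)
    for i in range(1,N):
        w=onz(n,c[i],.026)
        if 90<st[i,4]<300 and -.55<w[1]<-.15 and w[0]>.25:
            cn,_=cv2.findContours((l==i).astype(np.uint8),0,2);rc=cv2.minAreaRect(cn[0]);W=np.array([onz(n,p,.026) for p in cv2.boxPoints(rc)])
            e=[W[1]-W[0],W[2]-W[1]];e.sort(key=np.linalg.norm);L=e[1]
            print(n,st[i,4],c[i].round(1),onz(n,rc[0],.026).round(4),'len',np.linalg.norm(L).round(3),'yaw',((np.degrees(np.arctan2(L[1],L[0]))+90)%180-90).round(1))
E
python3 look.py 3; python3 -c "
from h import *
need([.507,-.293,.15],90)"
```

```text
time: 9.18
ee_pos: [0.5127, -0.1863, 0.2087]
eef_rot: [0.018, 0.705, -0.026, 0.708]
ft_force: [0.6, 0.5, 0.3]
width: 0.04
top 155 [358.9 196.6] [ 0.5824 -0.4111  0.026 ] len 0.078 yaw -2.5
top 104 [322.  218.9] [ 0.4935 -0.2945  0.026 ] len 0.047 yaw 4.5
top 170 [350.5 235.4] [ 0.4505 -0.3924  0.026 ] len 0.077 yaw -14.2
side 183 [294.5 254.2] [ 0.507  -0.2925  0.026 ] len 0.082 yaw 5.6
side 196 [337.2 265.7] [ 0.5826 -0.4123  0.026 ] len 0.084 yaw -2.4
side 226 [304.  285.6] [ 0.4518 -0.3931  0.026 ] len 0.084 yaw -13.3
t 9.28 tcp [ 0.5139 -0.1811  0.2083] w 0.04 F [ 0.5  0.8 -0.3]
axes x [ 0.003 -0.009 -1.   ] y [ 0.056  0.998 -0.009] z [ 0.998 -0.056  0.003]
jaw yaw now 86.8 spin needed -3.2
shift cm (present axes) [  5.92 -11.16  -0.09]
```

View pics/s3c.png

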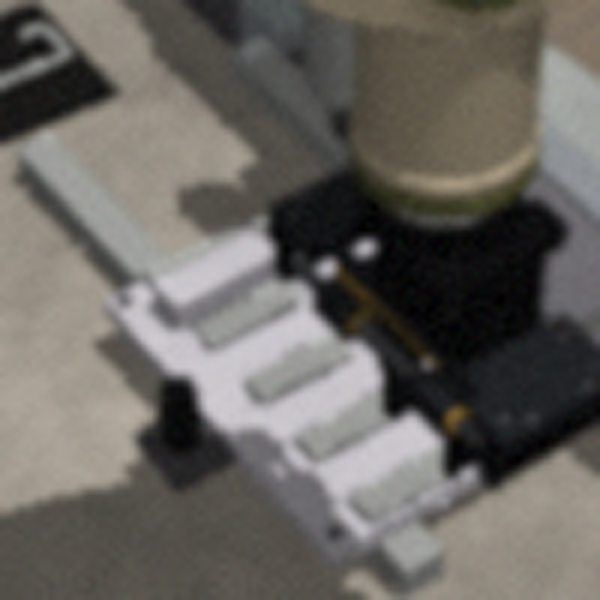

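Picture: the first blank sits in nest 4 at crop (220,280), between its strips. The other three are unmoved. Next is the blank at (0.507, -0.293), yaw 5°.

```bash
python3 -m inch '[{"translation":[2,-5,0],"spin":-8.2},{"translation":[4,-5,1],"spin":0},{"translation":[3,-1,0],"spin":0},{"translation":[2,0,0],"spin":0},{"translation":[0,0,0],"spin":0},{"translation":[0,0,0],"spin":0}]' 0.4
python3 -c "
from h import *
need([.507,-.293,.031],95)"
```

```text
time: 10.02
ee_pos: [0.534, -0.2817, 0.0959]
eef_rot: [-0.04, 0.704, 0.037, 0.708]
ft_force: [-0.5, 0.6, 0.8]
width: 0.0519
t 10.03 tcp [ 0.534  -0.2817  0.0959] w 0.0519 F [-0.5  0.6  0.8]
axes x [ 0.006 -0.004 -1.   ] y [-0.109  0.994 -0.004] z [0.994 0.109 0.005]
jaw yaw now 96.2 spin needed 1.2
shift cm (present axes) [ 6.48 -0.8  -2.84]
```

```bash
python3 -m inch '[{"translation":[1,-0.8,-2.8],"spin":1.2},{"translation":[2,0,0],"spin":0},{"translation":[1.5,0,0],"spin":0},{"translation":[0,0,0],"spin":0}]'
python3 -c "
from h import *
need([.507,-.293,.031],95)"
```

```text
time: 10.52
ee_pos: [0.511, -0.2903, 0.0527]
eef_rot: [-0.034, 0.702, 0.031, 0.71]
ft_force: [-0.3, 0.3, 0.3]
width: 0.0524
t 10.53 tcp [ 0.511  -0.2903  0.0527] w 0.0524 F [-0.3  0.3  0.3]
axes x [ 0.012 -0.004 -1.   ] y [-0.093  0.996 -0.005] z [0.996 0.093 0.012]
jaw yaw now 95.3 spin needed 0.3
shift cm (present axes) [ 2.17 -0.22 -0.45]
```

```bash
python3 -m inch '[{"translation":[0.5,-0.2,-0.5],"spin":0.3},{"translation":[1.5,0,0],"spin":0},{"translation":[0.2,0,0],"spin":0},{"translation":[0,0,0],"spin":0}]'; python3 -m inch '[{"translation":[0,0,0],"spin":0},{"translation":[0,0,0],"spin":0},{"translation":[0,0,0],"spin":0},{"translation":[0,0,0],"spin":0}]' 1 40
python3 -m inch '[{"translation":[-4,0,0],"spin":0},{"translation":[-6,0,0],"spin":0},{"translation":[-4,0,0],"spin":0},{"translation":[0,0,0],"spin":0}]'
python3 - <<'E'
from h import *
need([.5663,.0205,.13],86.2)
E
```

```text
time: 11.02
ee_pos: [0.5073, -0.2929, 0.0299]
eef_rot: [-0.033, 0.702, 0.03, 0.711]
ft_force: [0.9, 0.2, 0.8]
width: 0.0521
time: 11.52
ee_pos: [0.5078, -0.293, 0.0306]
eef_rot: [-0.033, 0.702, 0.03, 0.711]
ft_force: [0.9, 0.5, -1.2]
width: 0.0256
time: 12.02
ee_pos: [0.5048, -0.2918, 0.1734]
eef_rot: [-0.033, 0.703, 0.03, 0.71]
ft_force: [-0.1, -0.5, -2.3]
width: 0.0258
t 12.03 tcp [ 0.5048 -0.2918  0.1734] w 0.0258 F [-0.1 -0.5 -2.3]
axes x [ 0.011 -0.004 -1.   ] y [-0.089  0.996 -0.005] z [0.996 0.089 0.011]
jaw yaw now 95.1 spin needed 8.9
shift cm (present axes) [ 4.29 30.59  8.84]
```

```bash
python3 -m inch '[{"translation":[0,2,0.5],"spin":8.9},{"translation":[0,5,0.5],"spin":0},{"translation":[0,6,1],"spin":0},{"translation":[0,6,1],"spin":0},{"translation":[0,6,0.5],"spin":0},{"translation":[0,5,0.4],"spin":0},{"translation":[1,2,0],"spin":0},{"translation":[2,0,0],"spin":0},{"translation":[0,0,0],"spin":0},{"translation":[0,0,0],"spin":0}]'
python3 - <<'E'
from h import *
need([.5663,.0205,.1],86.2)
E
```

```text
time: 13.28
ee_pos: [0.5594, 0.0338, 0.1308]
eef_rot: [0.024, 0.707, -0.029, 0.706]
ft_force: [0.5, -0.5, -1.0]
width: 0.0257
t 13.28 tcp [0.5594 0.0338 0.1308] w 0.0257 F [ 0.5 -0.5 -1. ]
axes x [-0.003 -0.006 -1.   ] y [ 0.075  0.997 -0.006] z [ 0.997 -0.075 -0.002]
jaw yaw now 85.7 spin needed -0.5
shift cm (present axes) [ 3.08 -1.25  0.8 ]
```

```bash
python3 -m inch '[{"translation":[0,-1.2,0.8],"spin":-0.5},{"translation":[0.5,0,0],"spin":0},{"translation":[1,0,0],"spin":0},{"translation":[0,0,0],"spin":0}]'
python3 - <<'E'
from h import *
need([.5663,.0205,.079],86.2)
E
```

```text
time: 13.78
ee_pos: [0.5664, 0.0197, 0.1158]
eef_rot: [0.022, 0.707, -0.026, 0.706]
ft_force: [-0.8, 0.2, -1.8]
width: 0.0253
t 13.78 tcp [0.5664 0.0197 0.1158] w 0.0253 F [-0.8  0.2 -1.8]
axes x [-0.002 -0.006 -1.   ] y [ 0.069  0.998 -0.006] z [ 0.998 -0.069 -0.001]
jaw yaw now 86.0 spin needed -0.2
shift cm (present axes) [ 3.68  0.1  -0.01]
```

```bash
python3 -m inch '[{"translation":[1.5,0.1,0],"spin":-0.2},{"translation":[1,0,0],"spin":0},{"translation":[0.6,0,0],"spin":0},{"translation":[0.5,0,0],"spin":0},{"translation":[0,0,0],"spin":0}]'
python3 - <<'E'
from h import *
need([.5663,.0205,.079],86.2)
E
```

```text
time: 14.4
ee_pos: [0.5663, 0.0215, 0.0785]
eef_rot: [0.021, 0.707, -0.025, 0.706]
ft_force: [-1.6, 0.1, 0.7]
width: 0.0258
t 14.4 tcp [0.5663 0.0215 0.0785] w 0.0258 F [-1.6  0.1  0.7]
axes x [-0.002 -0.005 -1.   ] y [ 0.065  0.998 -0.005] z [ 0.998 -0.065 -0.002]
jaw yaw now 86.3 spin needed 0.1
shift cm (present axes) [-0.05 -0.1   0.01]
```

Height matches a blank on the floor of the nest (0.0785 against 0.0786 expected). Release.

```bash
python3 -m inch '[{"translation":[0,0,0],"spin":0},{"translation":[0,0,0],"spin":0},{"translation":[-3,0,0],"spin":0},{"translation":[-5,0,0],"spin":0},{"translation":[-4,-2,-2],"spin":0},{"translation":[0,-6,-2],"spin":0},{"translation":[0,-6,-2],"spin":0},{"translation":[0,-6,-2],"spin":0},{"translation":[0,-6,0],"spin":0},{"translation":[0,0,0],"spin":0},{"translation":[0,0,0],"spin":0}]' 0.54
python3 look.py 4; python3 -c "
from h import *
need([.451,-.3928,.15],76.3)"
```

```text
time: 15.78
ee_pos: [0.4699, -0.2373, 0.2052]
eef_rot: [0.02, 0.705, -0.024, 0.709]
ft_force: [-0.3, -0.4, -0.9]
width: 0.0399
top 157 [358.9 196.6] [ 0.5824 -0.4111  0.026 ] len 0.078 yaw -2.5
top 169 [350.5 235.4] [ 0.4505 -0.3924  0.026 ] len 0.077 yaw -14.2
side 201 [337.2 265.7] [ 0.5826 -0.4119  0.026 ] len 0.084 yaw -3.1
side 229 [304.  285.6] [ 0.4516 -0.3937  0.026 ] len 0.084 yaw -12.1
t 15.88 tcp [ 0.47   -0.2369  0.2053] w 0.0399 F [-0.  -0.1  0. ]
axes x [ 0.005 -0.006 -1.   ] y [ 0.061  0.998 -0.005] z [ 0.998 -0.061  0.006]
jaw yaw now 86.5 spin needed 10.2
shift cm (present axes) [  5.61 -15.65  -0.97]
```

View pics/s4c.png

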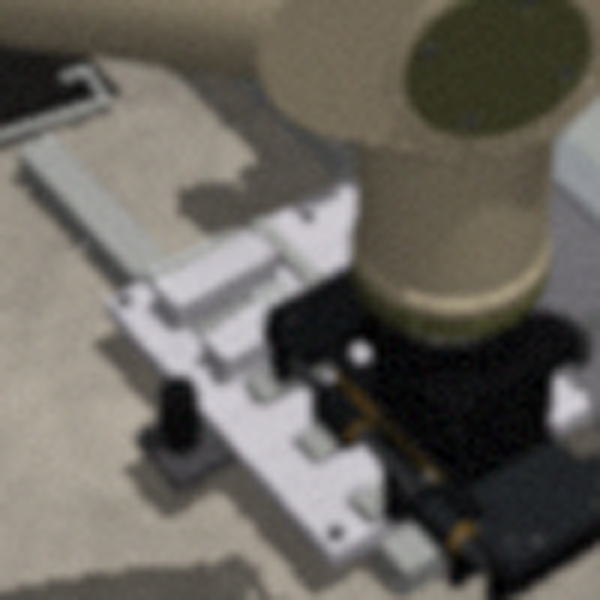

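Both blanks are seated. The hook's bend moved from px (215,137) to (221,144), so the hook has been knocked aside and I'll measure it again later. Next blank: (0.451, -0.393), yaw -13.3°.

```bash
python3 -m inch '[{"translation":[0,-4,-0.5],"spin":10.2},{"translation":[2,-5,2],"spin":0},{"translation":[4,-5,1],"spin":0},{"translation":[4,-1,0],"spin":0},{"translation":[2,0,0],"spin":0},{"translation":[0,0,0],"spin":0},{"translation":[0,0,0],"spin":0}]' 0.4
python3 -c "
from h import *
need([.451,-.3928,.031],76.5)"
```

```text
time: 16.75
ee_pos: [0.4752, -0.3844, 0.0844]
eef_rot: [0.079, 0.699, -0.08, 0.706]
ft_force: [1.3, 0.5, -0.2]
width: 0.0518
t 16.75 tcp [ 0.4752 -0.3844  0.0844] w 0.0518 F [ 1.3  0.5 -0.2]
axes x [ 0.01  -0.002 -1.   ] y [0.224 0.975 0.   ] z [ 0.974 -0.224  0.011]
jaw yaw now 77.0 spin needed 0.5
shift cm (present axes) [ 5.31 -1.36 -2.22]
```

```bash
python3 -m inch '[{"translation":[0.5,-1.3,-2.2],"spin":0.5},{"translation":[1.5,0,0],"spin":0},{"translation":[1,0,0],"spin":0},{"translation":[0,0,0],"spin":0},{"translation":[0,0,0],"spin":0}]'
python3 -c "
from h import *
need([.451,-.3928,.031],76.5)"
```

```text
time: 17.38
ee_pos: [0.4567, -0.3903, 0.0583]
eef_rot: [0.08, 0.696, -0.081, 0.709]
ft_force: [-0.4, -0.4, 0.5]
width: 0.0522
t 17.38 tcp [ 0.4567 -0.3903  0.0583] w 0.0522 F [-0.4 -0.4  0.5]
axes x [ 0.019 -0.004 -1.   ] y [0.226 0.974 0.   ] z [ 0.974 -0.226  0.019]
jaw yaw now 76.9 spin needed 0.4
shift cm (present axes) [ 2.72 -0.37 -0.55]
```

```bash
python3 -m inch '[{"translation":[0.5,-0.4,-0.5],"spin":0.4},{"translation":[1.5,0,0],"spin":0},{"translation":[0.7,0,0],"spin":0},{"translation":[0,0,0],"spin":0}]'; python3 -m inch '[{"translation":[0,0,0],"spin":0},{"translation":[0,0,0],"spin":0},{"translation":[0,0,0],"spin":0},{"translation":[0,0,0],"spin":0}]' 1 40
python3 -m inch '[{"translation":[-4,0,0],"spin":0},{"translation":[-6,0,0],"spin":0},{"translation":[-4,0,0],"spin":0},{"translation":[0,0,0],"spin":0}]'
python3 - <<'E'
from h import *
need([.5629,-.0352,.13],86.2)
E
```

```text
time: 17.88
ee_pos: [0.4511, -0.3933, 0.0292]
eef_rot: [0.082, 0.695, -0.084, 0.709]
ft_force: [-0.2, 0.5, 0.1]
width: 0.0521
time: 18.38
ee_pos: [0.4514, -0.3935, 0.0297]
eef_rot: [0.082, 0.695, -0.084, 0.709]
ft_force: [0.4, 0.4, -1.6]
width: 0.0252
time: 18.88
ee_pos: [0.4481, -0.3923, 0.173]
eef_rot: [0.083, 0.696, -0.084, 0.708]
ft_force: [0.1, -0.4, -2.6]
width: 0.0249
t 18.88 tcp [ 0.4481 -0.3923  0.173 ] w 0.0249 F [ 0.1 -0.4 -2.6]
axes x [ 0.018 -0.003 -1.   ] y [0.233 0.972 0.001] z [ 0.972 -0.233  0.018]
jaw yaw now 76.5 spin needed -9.7
shift cm (present axes) [ 4.38 37.4   2.75]
```

```bash
python3 -m inch '[{"translation":[0,2,0.5],"spin":-9.7},{"translation":[0,5,1],"spin":0},{"translation":[0,6,1],"spin":0},{"translation":[0,6,2],"spin":0},{"translation":[0,6,1.5],"spin":0},{"translation":[0,5,1],"spin":0},{"translation":[0,4,1],"spin":0},{"translation":[1.5,1,0],"spin":0},{"translation":[2,0,0],"spin":0},{"translation":[0,0,0],"spin":0},{"translation":[0,0,0],"spin":0}]'
python3 - <<'E'
from h import *
need([.5629,-.0352,.1],86.2)
E
```

```text
time: 20.25
ee_pos: [0.5489, -0.0404, 0.1262]
eef_rot: [0.02, 0.705, -0.023, 0.708]
ft_force: [-0.5, -0.3, -0.8]
width: 0.0257
t 20.25 tcp [ 0.5489 -0.0404  0.1262] w 0.0257 F [-0.5 -0.3 -0.8]
axes x [ 0.004 -0.004 -1.   ] y [ 0.061  0.998 -0.004] z [ 0.998 -0.061  0.004]
jaw yaw now 86.5 spin needed 0.3
shift cm (present axes) [2.62 0.62 1.35]
```

```bash
python3 -m inch '[{"translation":[0,0.6,1.3],"spin":0.3},{"translation":[0.5,0,0],"spin":0},{"translation":[0.7,0,0],"spin":0},{"translation":[0,0,0],"spin":0}]'
python3 - <<'E'
from h import *
need([.5629,-.0352,.0782],86.2)
E
```

```text
time: 20.75
ee_pos: [0.5639, -0.0359, 0.1144]
eef_rot: [0.023, 0.705, -0.026, 0.709]
ft_force: [-0.7, -0.3, -0.2]
width: 0.0254
t 20.75 tcp [ 0.5639 -0.0359  0.1144] w 0.0254 F [-0.7 -0.3 -0.2]
axes x [ 0.006 -0.004 -1.   ] y [ 0.069  0.998 -0.003] z [ 0.998 -0.069  0.006]
jaw yaw now 86.1 spin needed -0.1
shift cm (present axes) [ 3.62  0.08 -0.13]
```

```bash
python3 -m inch '[{"translation":[1.4,0,-0.1],"spin":0},{"translation":[1,0,0],"spin":0},{"translation":[0.7,0,0],"spin":0},{"translation":[0.5,0,0],"spin":0},{"translation":[0,0,0],"spin":0}]'
python3 - <<'E'
from h import *
need([.5629,-.0352,.0782],86.2)
E
```

```text
time: 21.38
ee_pos: [0.5629, -0.0361, 0.0775]
eef_rot: [0.024, 0.705, -0.025, 0.709]
ft_force: [-0.5, 1.3, 1.0]
width: 0.0256
t 21.38 tcp [ 0.5629 -0.0361  0.0775] w 0.0256 F [-0.5  1.3  1. ]
axes x [ 0.005 -0.003 -1.   ] y [ 0.069  0.998 -0.002] z [ 0.998 -0.069  0.005]
jaw yaw now 86.0 spin needed -0.2
shift cm (present axes) [-0.07  0.09 -0.01]
```

```bash
python3 -m inch '[{"translation":[0,0,0],"spin":0},{"translation":[0,0,0],"spin":0},{"translation":[-3,0,0],"spin":0},{"translation":[-5,0,0],"spin":0},{"translation":[-4,-2,-2],"spin":0},{"translation":[0,-6,-2],"spin":0},{"translation":[0,-6,-2],"spin":0},{"translation":[0,-6,-2],"spin":0},{"translation":[0,-3,0],"spin":0},{"translation":[0,0,0],"spin":0},{"translation":[0,0,0],"spin":0}]' 0.54
python3 look.py 5; python3 -c "
from h import *
need([.5825,-.4115,.15],87)"
```

```text
time: 22.75
ee_pos: [0.4661, -0.2633, 0.2021]
eef_rot: [0.022, 0.703, -0.025, 0.71]
ft_force: [0.6, 0.1, -1.0]
width: 0.0397
side 199 [337.2 265.7] [ 0.5826 -0.4123  0.026 ] len 0.084 yaw -2.4
t 22.85 tcp [ 0.4663 -0.263   0.2021] w 0.0401 F [ 0.4  0.6 -0.4]
axes x [ 0.01  -0.004 -1.   ] y [ 0.065  0.998 -0.003] z [ 0.998 -0.065  0.01 ]
jaw yaw now 86.3 spin needed -0.7
shift cm (present axes) [  5.39 -14.05  12.51]
```

View pics/s5c.png

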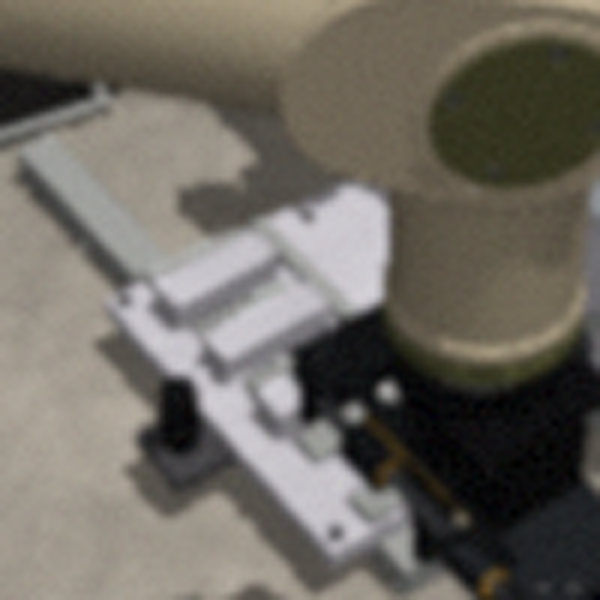

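```bash
python3 -m inch '[{"translation":[0,-4,3],"spin":-1},{"translation":[2,-5,4],"spin":0},{"translation":[3,-4,4],"spin":0},{"translation":[4,-1,1.5],"spin":0},{"translation":[2,0,0],"spin":0},{"translation":[0,0,0],"spin":0},{"translation":[0,0,0],"spin":0}]' 0.4
python3 -c "
from h import *
need([.5825,-.412,.031],87.3)"
```

```text
time: 23.72
ee_pos: [0.5929, -0.3981, 0.0925]
eef_rot: [0.012, 0.702, -0.009, 0.712]
ft_force: [0.7, -0.2, 0.5]
width: 0.0523
t 23.73 tcp [ 0.5929 -0.3981  0.0925] w 0.0523 F [ 0.7 -0.2  0.5]
axes x [ 0.015  0.003 -1.   ] y [0.03  1.    0.003] z [ 0.999 -0.03   0.015]
jaw yaw now 88.3 spin needed 1.0
shift cm (present axes) [ 6.13 -1.44 -1.09]
```

```bash
python3 -m inch '[{"translation":[0.5,-1.4,-1.1],"spin":1},{"translation":[1.5,0,0],"spin":0},{"translation":[1.5,0,0],"spin":0},{"translation":[0,0,0],"spin":0},{"translation":[0,0,0],"spin":0}]'
python3 -c "
from h import *
need([.5825,-.412,.031],87.3)"
```

```text
time: 24.35
ee_pos: [0.5819, -0.4126, 0.0583]
eef_rot: [0.018, 0.7, -0.016, 0.714]
ft_force: [-0.1, -0.1, 0.9]
width: 0.0519
t 24.35 tcp [ 0.5819 -0.4126  0.0583] w 0.0519 F [-0.1 -0.1  0.9]
axes x [ 0.019  0.002 -1.   ] y [0.048 0.999 0.003] z [ 0.999 -0.048  0.019]
jaw yaw now 87.2 spin needed -0.1
shift cm (present axes) [2.73 0.05 0.01]
```

```bash
python3 -m inch '[{"translation":[1,0,0],"spin":0},{"translation":[1,0,0],"spin":0},{"translation":[0.6,0,0],"spin":0},{"translation":[0,0,0],"spin":0}]'; python3 -m inch '[{"translation":[0,0,0],"spin":0},{"translation":[0,0,0],"spin":0},{"translation":[0,0,0],"spin":0},{"translation":[0,0,0],"spin":0}]' 1 40
python3 -m inch '[{"translation":[-4,0,0],"spin":0},{"translation":[-6,0,0],"spin":0},{"translation":[-4,0,0],"spin":0},{"translation":[0,0,0],"spin":0}]'
python3 - <<'E'
from h import *
need([.5594,-.0911,.13],86.2)
E
```

```text
time: 24.85
ee_pos: [0.5827, -0.4121, 0.0304]
eef_rot: [0.018, 0.7, -0.016, 0.714]
ft_force: [-0.4, -0.1, 0.1]
width: 0.052
time: 25.35
ee_pos: [0.5831, -0.4123, 0.0312]
eef_rot: [0.017, 0.7, -0.016, 0.714]
ft_force: [-1.2, 0.9, -1.2]
width: 0.0257
time: 25.85
ee_pos: [0.5795, -0.4121, 0.1739]
eef_rot: [0.018, 0.701, -0.016, 0.713]
ft_force: [-0.6, 0.2, -1.0]
width: 0.0257
t 25.85 tcp [ 0.5795 -0.4121  0.1739] w 0.0257 F [-0.6  0.2 -1. ]
axes x [ 0.017  0.003 -1.   ] y [0.048 0.999 0.003] z [ 0.999 -0.048  0.017]
jaw yaw now 87.3 spin needed 1.1
shift cm (present axes) [ 4.43 31.95 -3.61]
```

```bash
python3 -m inch '[{"translation":[0,2,-0.5],"spin":1},{"translation":[0,5,-1],"spin":0},{"translation":[0,6,-1],"spin":0},{"translation":[0,6,-0.5],"spin":0},{"translation":[0,6,-0.5],"spin":0},{"translation":[0,5,0],"spin":0},{"translation":[1.5,2,0],"spin":0},{"translation":[2,0,0],"spin":0},{"translation":[0,0,0],"spin":0},{"translation":[0,0,0],"spin":0}]'
python3 - <<'E'
from h import *
need([.5594,-.0911,.1],86.2)
E
```

```text
time: 27.1
ee_pos: [0.5593, -0.0799, 0.1271]
eef_rot: [0.024, 0.705, -0.022, 0.708]
ft_force: [-0.2, -0.5, -1.5]
width: 0.0252
t 27.1 tcp [ 0.5593 -0.0799  0.1271] w 0.0252 F [-0.2 -0.5 -1.5]
axes x [ 0.004  0.003 -1.   ] y [0.066 0.998 0.003] z [ 0.998 -0.066  0.004]
jaw yaw now 86.2 spin needed 0.0
shift cm (present axes) [ 2.7  -1.13  0.07]
```

```bash
python3 -m inch '[{"translation":[0,-1.1,0.1],"spin":0},{"translation":[0.5,0,0],"spin":0},{"translation":[0.7,0,0],"spin":0},{"translation":[0,0,0],"spin":0}]'
python3 - <<'E'
from h import *
need([.5594,-.0911,.0797],86.2)
E
```

```text
time: 27.6
ee_pos: [0.5599, -0.094, 0.1152]
eef_rot: [0.025, 0.705, -0.024, 0.709]
ft_force: [0.3, 0.3, -0.7]
width: 0.0254
t 27.6 tcp [ 0.5599 -0.094   0.1152] w 0.0254 F [ 0.3  0.3 -0.7]
axes x [ 0.005  0.002 -1.   ] y [0.069 0.998 0.002] z [ 0.998 -0.069  0.005]
jaw yaw now 86.0 spin needed -0.2
shift cm (present axes) [ 3.55  0.28 -0.09]
```

```bash
python3 -m inch '[{"translation":[1.4,0.3,-0.1],"spin":0},{"translation":[1,0,0],"spin":0},{"translation":[0.6,0,0],"spin":0},{"translation":[0.5,0,0],"spin":0},{"translation":[0,0,0],"spin":0}]'
python3 - <<'E'
from h import *
need([.5594,-.0911,.0797],86.2)
E
```

```text
time: 28.22
ee_pos: [0.5594, -0.0899, 0.0788]
eef_rot: [0.025, 0.705, -0.023, 0.708]
ft_force: [-2.1, 0.2, 1.5]
width: 0.0256
t 28.23 tcp [ 0.5594 -0.0899  0.0788] w 0.0256 F [-2.1  0.2  1.5]
axes x [ 0.005  0.003 -1.   ] y [0.068 0.998 0.004] z [ 0.998 -0.068  0.005]
jaw yaw now 86.1 spin needed -0.1
shift cm (present axes) [-0.09 -0.12  0.01]
```

```bash
python3 -m inch '[{"translation":[0,0,0],"spin":0},{"translation":[0,0,0],"spin":0},{"translation":[-3,0,0],"spin":0},{"translation":[-5,0,0],"spin":0},{"translation":[-5,0,-4],"spin":0},{"translation":[-2,3,-4],"spin":0},{"translation":[0,6,-2],"spin":0},{"translation":[0,6,0],"spin":0},{"translation":[0,6,0],"spin":0},{"translation":[0,6,0],"spin":0},{"translation":[0,6,-1],"spin":0},{"translation":[0,6,-2],"spin":0},{"translation":[0,5,-4],"spin":0},{"translation":[0,4,-4],"spin":0},{"translation":[0,0,0],"spin":0}]' 0.54
python3 look.py 6; python3 -c "
from h import *
need([.46,.39,.15],87)
a=cv2.cvtColor(cv2.imread('pics/t6.png'),4)
crop(a,80,70,310,270,3,'pics/t6c.png')"
```

```text
time: 30.1
ee_pos: [0.3828, 0.413, 0.2334]
eef_rot: [0.029, 0.703, -0.022, 0.711]
ft_force: [1.2, 0.2, 0.1]
width: 0.0398
t 30.2 tcp [0.3867 0.409  0.2338] w 0.0401 F [ 0.6 -0.8  0.5]
axes x [ 0.013  0.007 -1.   ] y [0.079 0.997 0.008] z [ 0.997 -0.079  0.013]
jaw yaw now 85.5 spin needed -1.5
shift cm (present axes) [ 8.46 -1.39  7.36]
```

View pics/t6c.png

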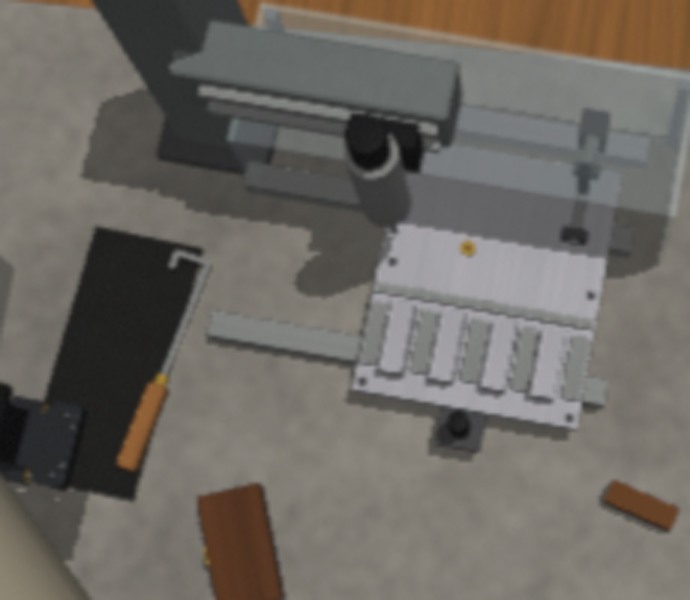

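View pics/s6.png

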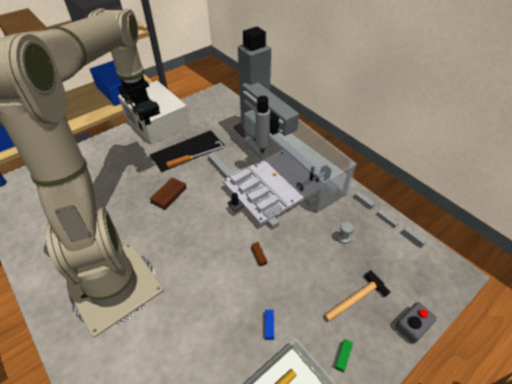

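Top crop: all four blanks lie in their nests, and no blank is left on the bench. The hook's handle is at crop (143,425) and its bend at (190,260), now on the mat's right edge. I'll measure hook, knob, tip and mat.

```bash
python3 - <<'E'
from h import *
a=cv2.cvtColor(cv2.imread('pics/t6.png'),4);b=cv2.cvtColor(cv2.imread('pics/s6.png'),4)
for n,im,roi in(('top',a,(110,180,150,240)),('side',b,(150,140,200,175))):
    m=cv2.inRange(cv2.cvtColor(im,cv2.COLOR_RGB2HSV),(5,130,80),(25,255,255))
    x0,y0,x1,y1=roi; z=np.zeros_like(m);z[y0:y1,x0:x1]=m[y0:y1,x0:x1]
    N,l,st,c=cv2.connectedComponentsWithStats(z); i=1+np.argmax(st[1:,4])
    cn,_=cv2.findContours((l==i).astype(np.uint8),0,2);rc=cv2.minAreaRect(cn[0]);W=np.array([onz(n,p,.021) for p in cv2.boxPoints(rc)])
    e=[W[1]-W[0],W[2]-W[1]];e.sort(key=np.linalg.norm)
    print(n,st[i],onz(n,rc[0],.021).round(4),np.linalg.norm(e,axis=1).round(4),'yaw',np.degrees(np.arctan2(e[1][1],e[1][0])).round(1))
crop(b,140,120,240,180,8,'pics/s6h.png'); crop(b,250,110,350,210,6,'pics/s6k.png'); crop(a,195,60,320,180,6,'pics/t6k.png')
# rod in top: crop pts (165,375)->(207,262)
for p in ((165,375),(207,262),(172,262)): q=np.array(p)/3+[80,70]-.33; print('rod',q.round(1),onz('top',q,.013).round(4))
# mat corners top crop
for p in ((95,228),(203,248),(133,498)): q=np.array(p)/3+[80,70]-.33; print('mat',onz('top',q,.003).round(4))
E
```

```text
top [119 195  17  32 222] [0.4542 0.3496 0.021 ] [0.024  0.1092] yaw -10.8
side [166 155  27  13 169] [0.4517 0.3419 0.021 ] [0.0389 0.1125] yaw -11.9
rod [134.7 194.7] [0.5102 0.3361 0.013 ]
rod [148.7 157. ] [0.6457 0.3103 0.013 ]
rod [137. 157.] [0.6414 0.3499 0.013 ]
mat [0.6749 0.4478 0.003 ]
mat [0.6646 0.3203 0.003 ]
mat [0.3707 0.3511 0.003 ]
```

View pics/s6h.png

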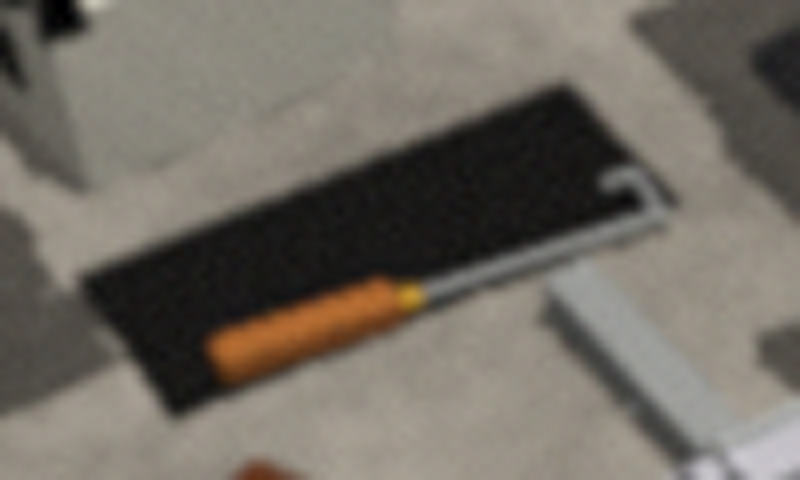

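View pics/s6k.png

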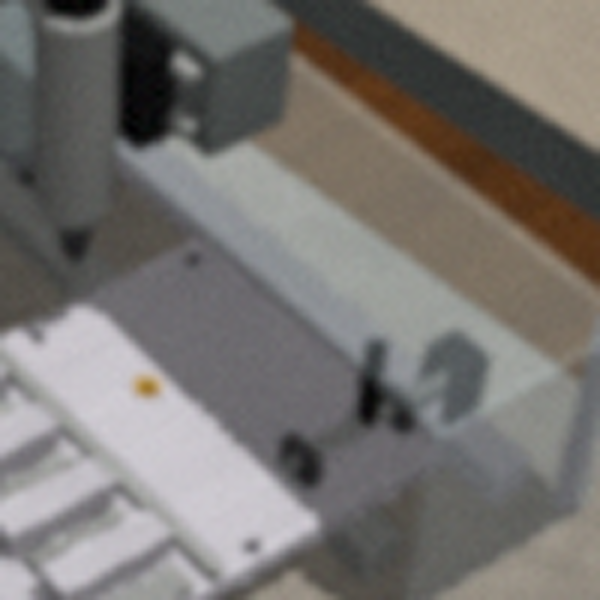

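View pics/t6k.png

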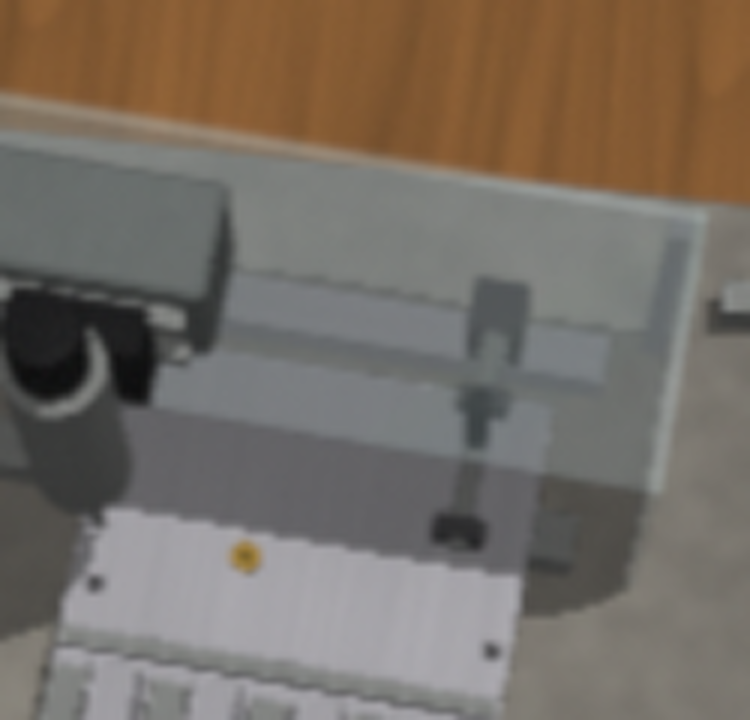

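```bash
python3 - <<'E'
from h import *
k=onz('side',(376/6+250-.42,348/6+110-.42),.128); print('knob side',k)
for z in (.084,.108,.13):
    p=np.array([k[0],k[1],z]); print(z,'side crop',((proj('side',p)-[250,110]+.42)*6).round(),'top crop',((proj('top',p)-[195,60]+.42)*6).round())
# tip
for v in (245,255,262): print('tip',v,onz('side',(77/6+250-.42,v/6+110-.42),.056).round(4))
d=onz('side',(148/6+250-.42,387/6+110-.42),.05);print('datum side',d,'top',onz('top',(235.5,152.5),.05))
# guard front right corner of roof: top crop (660,490); side crop ?
print('guard FR top',onz('top',(660/6+195-.42,490/6+60-.42),.17))
E
```

```text
knob side [ 0.75911745 -0.10857235  0.128     ]
0.084 side crop [368. 398.] top crop [480. 430.]
0.108 side crop [372. 371.] top crop [482. 414.]
0.13 side crop [376. 346.] top crop [483. 400.]
tip 245 [0.7309 0.1395 0.056 ]
tip 255 [0.7244 0.1318 0.056 ]
tip 262 [0.7198 0.1264 0.056 ]
datum side [0.68269555 0.01066881 0.05      ] top [0.68249724 0.01405899 0.05      ]
guard FR top [ 0.70468238 -0.20484497  0.17      ]
```

```bash
python3 -m inch '[{"translation":[4,-3,4],"spin":6.3},{"translation":[4,-3,3],"spin":0},{"translation":[3,0,0],"spin":0},{"translation":[0,0,0],"spin":0},{"translation":[0,0,0],"spin":0}]' 0.4
python3 -c "
from h import *
need([.450,.348,.023],79.2)"
```

```text
time: 30.82
ee_pos: [0.4567, 0.334, 0.1252]
eef_rot: [0.076, 0.697, -0.068, 0.71]
ft_force: [-0.2, -0.6, 0.5]
width: 0.052
t 30.82 tcp [0.4567 0.334  0.1252] w 0.052 F [-0.2 -0.6  0.5]
axes x [ 0.019  0.009 -1.   ] y [0.202 0.979 0.013] z [ 0.979 -0.202  0.017]
jaw yaw now 78.3 spin needed -0.9
shift cm (present axes) [10.22  1.11 -1.11]
```

```bash
python3 -m inch '[{"translation":[2,1.1,-1.1],"spin":-0.9},{"translation":[2,0,0],"spin":0},{"translation":[1.5,0,0],"spin":0},{"translation":[0,0,0],"spin":0}]'
python3 -c "
from h import *
need([.450,.348,.023],79.2)
b=grab('side','pics/s7.png');crop(b,140,110,240,185,7,'pics/s7c.png')"
```

```text
time: 31.32
ee_pos: [0.4476, 0.3528, 0.0693]
eef_rot: [0.07, 0.697, -0.059, 0.711]
ft_force: [0.4, 0.4, 1.0]
width: 0.0521
t 31.32 tcp [0.4476 0.3528 0.0693] w 0.0521 F [0.4 0.4 1. ]
axes x [ 0.021  0.014 -1.   ] y [0.18  0.983 0.017] z [ 0.983 -0.181  0.018]
jaw yaw now 79.6 spin needed 0.4
shift cm (present axes) [ 4.63 -0.51  0.24]
```

View pics/s7c.png

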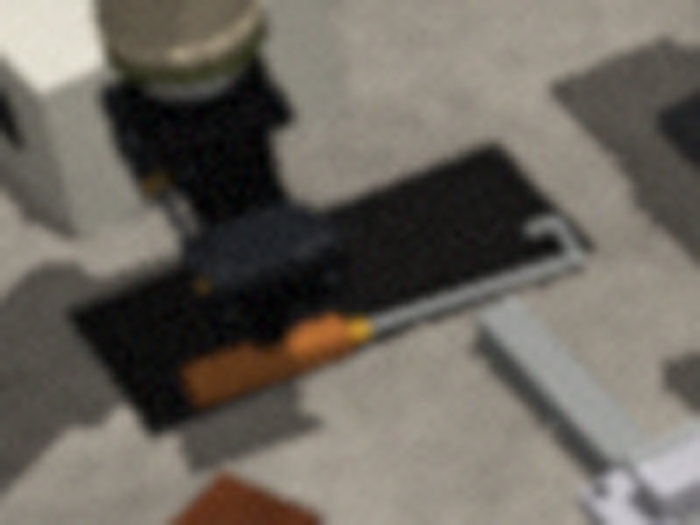

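Fingers stand above the middle of the handle (crop 270,350), one jaw on each side. Going down.

```bash
python3 -m inch '[{"translation":[1,-0.5,0.2],"spin":0.4},{"translation":[1.5,0,0],"spin":0},{"translation":[1.2,0,0],"spin":0},{"translation":[0.6,0,0],"spin":0},{"translation":[0,0,0],"spin":0}]'
python3 -c "
from h import *
need([.450,.348,.023],79.2)"
```

```text
time: 32.0
ee_pos: [0.4506, 0.3483, 0.0248]
eef_rot: [0.073, 0.697, -0.061, 0.711]
ft_force: [-0.0, 1.0, -0.3]
width: 0.0522
t 32.0 tcp [0.4506 0.3483 0.0248] w 0.0522 F [-0.   1.  -0.3]
axes x [ 0.022  0.015 -1.   ] y [0.188 0.982 0.019] z [ 0.982 -0.189  0.019]
jaw yaw now 79.2 spin needed -0.0
shift cm (present axes) [ 0.18 -0.05 -0.05]
```

```bash
python3 -m inch '[{"translation":[0.15,0,0],"spin":0},{"translation":[0,0,0],"spin":0}]';  python3 -m inch '[{"translation":[0,0,0],"spin":0},{"translation":[0,0,0],"spin":0},{"translation":[0,0,0],"spin":0},{"translation":[0,0,0],"spin":0},{"translation":[0,0,0],"spin":0}]' 1 60
python3 -m inch '[{"translation":[-3,0,0],"spin":0},{"translation":[-5,0,0],"spin":0},{"translation":[-5,0,0],"spin":0},{"translation":[-4,0,0],"spin":0},{"translation":[0,0,0],"spin":0},{"translation":[0,0,0],"spin":0}]'
python3 - <<'E'
from h import *
need([.55,-.15,.2],86.2)
E
```

```text
time: 32.25
ee_pos: [0.4509, 0.3487, 0.0237]
eef_rot: [0.073, 0.696, -0.06, 0.711]
ft_force: [0.8, 0.6, 0.2]
width: 0.0523
time: 32.88
ee_pos: [0.4513, 0.3491, 0.0244]
eef_rot: [0.074, 0.696, -0.06, 0.712]
ft_force: [1.5, 0.1, -0.9]
width: 0.0216
time: 33.62
ee_pos: [0.4454, 0.3447, 0.1966]
eef_rot: [0.072, 0.698, -0.062, 0.71]
ft_force: [0.0, 0.5, -2.9]
width: 0.0215
t 33.62 tcp [0.4454 0.3447 0.1966] w 0.0215 F [ 0.   0.5 -2.9]
axes x [ 0.019  0.013 -1.   ] y [0.188 0.982 0.016] z [ 0.982 -0.188  0.017]
jaw yaw now 79.2 spin needed -7.0
shift cm (present axes) [ -0.77 -46.61  19.6 ]
```

```bash
python3 -m inch '[{"translation":[0,-2,-1],"spin":-3.5},{"translation":[0,-4,0],"spin":-3.5},{"translation":[0,-5,0],"spin":0},{"translation":[0,-5,0],"spin":0},{"translation":[0,-5,0.5],"spin":0},{"translation":[0,-5,0.5],"spin":0},{"translation":[0,-5,1],"spin":0},{"translation":[0,-5,1],"spin":0},{"translation":[0,-5,1.5],"spin":0},{"translation":[0,-4,1.5],"spin":0},{"translation":[0,-3,1],"spin":0},{"translation":[0,0,0],"spin":0},{"translation":[0,0,0],"spin":0}]'
python3 - <<'E'
from h import *
need([.481,-.150,.1194],86.2)
b=grab('side','pics/s8.png');crop(b,200,110,340,230,5,'pics/s8c.png');a=grab('top','pics/t8.png');crop(a,190,60,320,230,4,'pics/t8c.png')
E
```

```text
time: 35.25
ee_pos: [0.4613, -0.1527, 0.1771]
eef_rot: [0.021, 0.707, -0.022, 0.706]
ft_force: [-0.0, 0.5, -2.0]
width: 0.0213
t 35.25 tcp [ 0.4613 -0.1527  0.1771] w 0.0213 F [-0.   0.5 -2. ]
axes x [-0.002 -0.001 -1.   ] y [ 0.061  0.998 -0.001] z [ 0.998 -0.061 -0.002]
jaw yaw now 86.5 spin needed 0.3
shift cm (present axes) [5.77 0.39 1.96]
```

View pics/s8c.png

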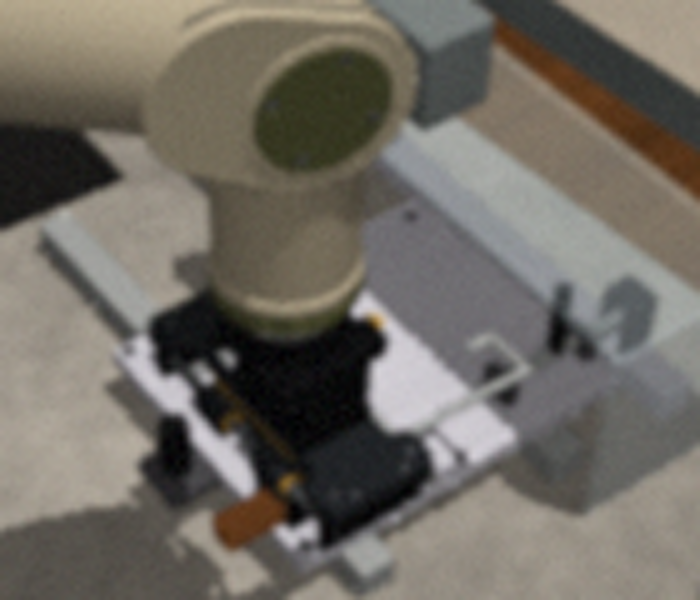

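View pics/t8c.png

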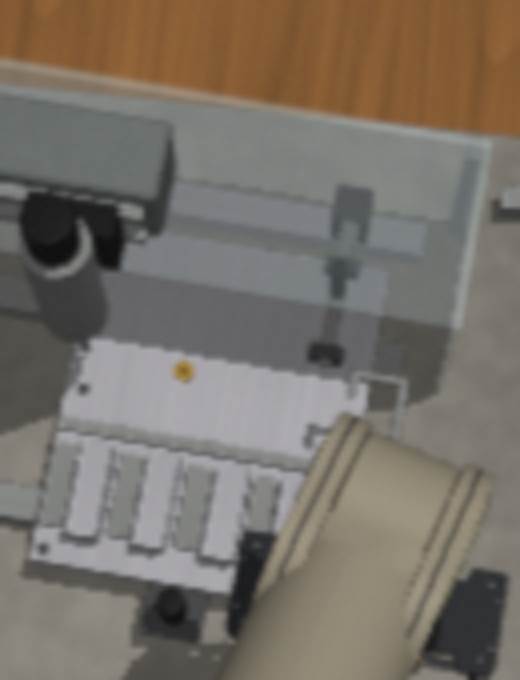

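```bash
python3 - <<'E'
from h import *
c=tri((304.6,183.6),(290.9,154.6));print('corner tri',c, onz('top',(290.9,154.6),.166),onz('side',(304.6,183.6),.166))
t=tri((470/5+200-.4,343/5+110-.4),(355/4+190-.375,379/4+60-.375)); print('tail corner/end',t)
k=tri((563/5+200-.4,290/5+110-.4),(340/4+190-.375,265/4+60-.375));print('knob top?',k)
E
```

```text
corner tri [ 0.65990144 -0.16674419  0.15888934] [ 0.65826709 -0.16686701  0.166     ] [ 0.65402561 -0.17079284  0.166     ]
tail corner/end [ 0.65260941 -0.12597713  0.15905479]
knob top? [ 0.76157833 -0.10684305  0.1251838 ]
```

Hook held straight, with its bend corner at (0.658, -0.167), as the geometry predicts. The knob is at (0.760, -0.108). Lowering in front of the guard, to the right of the knob.

```bash
python3 -m inch '[{"translation":[2,0.3,1],"spin":0.3},{"translation":[2,0,1],"spin":0},{"translation":[1.5,0,0],"spin":0},{"translation":[0,0,0],"spin":0},{"translation":[0,0,0],"spin":0}]'
python3 - <<'E'
from h import *
need([.481,-.150,.122],86.2)
E
```

```text
time: 35.98
ee_pos: [0.4819, -0.1463, 0.121]
eef_rot: [0.022, 0.707, -0.02, 0.707]
ft_force: [-0.3, -0.0, -1.9]
width: 0.0218
t 35.98 tcp [ 0.4819 -0.1463  0.121 ] w 0.0218 F [-0.3 -0.  -1.9]
axes x [-0.     0.003 -1.   ] y [0.059 0.998 0.003] z [ 0.998 -0.059 -0.   ]
jaw yaw now 86.6 spin needed 0.4
shift cm (present axes) [-0.1  -0.37 -0.07]
```

```bash
python3 -m inch '[{"translation":[0,-0.4,1],"spin":0.4},{"translation":[0,0,3],"spin":0},{"translation":[0,0,3],"spin":0},{"translation":[0,0,2.5],"spin":0},{"translation":[0,0,0],"spin":0},{"translation":[0,0,0],"spin":0}]'
python3 - <<'E'
from h import *
need([.5865,-.157,.121],86.2)
b=grab('side','pics/s9.png');crop(b,250,120,350,220,6,'pics/s9c.png');a=grab('top','pics/t9.png');crop(a,230,90,310,180,6,'pics/t9c.png')
E
```

```text
time: 36.72
ee_pos: [0.583, -0.1572, 0.1238]
eef_rot: [0.025, 0.705, -0.021, 0.709]
ft_force: [0.2, 0.3, -1.2]
width: 0.0215
t 36.73 tcp [ 0.583  -0.1572  0.1238] w 0.0215 F [ 0.2  0.3 -1.2]
axes x [ 0.006  0.006 -1.   ] y [0.065 0.998 0.006] z [ 0.998 -0.065  0.005]
jaw yaw now 86.3 spin needed 0.1
shift cm (present axes) [0.29 0.05 0.34]
```

View pics/s9c.png

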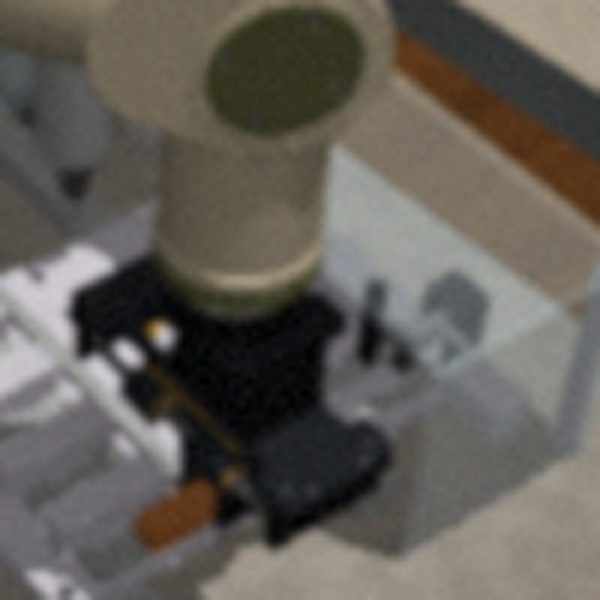

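View pics/t9c.png

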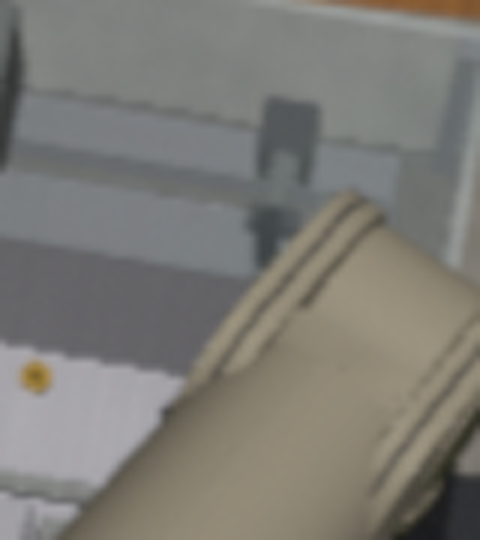

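```bash
python3 - <<'E'
from h import *
for nm,p in (('corner',(.780,-.171,.112)),('crossend',(.7825,-.133,.112)),('tail',(.7665,-.132,.112)),('knob',(.76,-.108,.13)),('knob84',(.76,-.108,.084))):
    print(nm,((proj('side',np.array(p))-[250,120]+.42)*6).round(),((proj('top',np.array(p))-[230,90]+.42)*6).round())
b=cv2.cvtColor(cv2.imread('pics/s9.png'),4)
c=b[150:200,295:345].astype(float); c=np.clip((c-60)*2.2,0,255).astype(np.uint8); cv2.imwrite('pics/s9e.png',cv2.cvtColor(cv2.resize(c,None,fx=12,fy=12,interpolation=cv2.INTER_CUBIC),4))
E
```

```text
corner [471. 348.] [390. 207.]
crossend [429. 311.] [321. 196.]
tail [409. 322.] [316. 223.]
knob [377. 284.] [272. 218.]
knob84 [369. 337.] [269. 248.]
```

View pics/s9e.png

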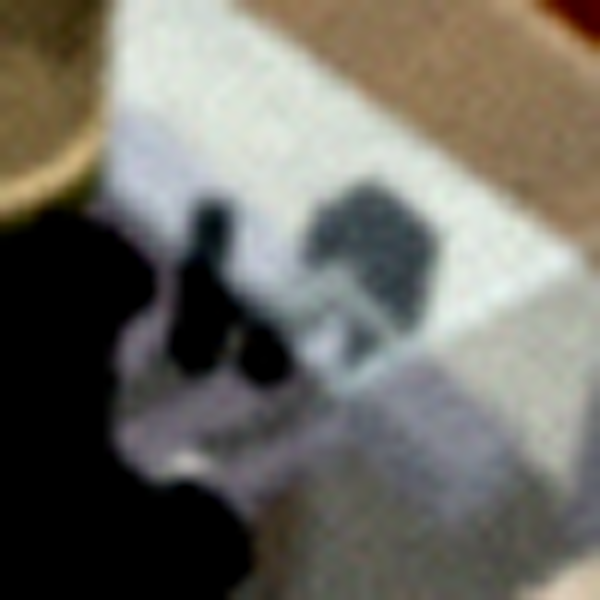

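Stretched crop: the hook's corner is at (400,335), 0.3 px from the prediction, and its tail is at (290,295), right of the knob at (208,280). Advance 8 mm, then move left to bring the knob into the J.

```bash
python3 -m inch '[{"translation":[0.2,0,0.8],"spin":0},{"translation":[0,0,0],"spin":0},{"translation":[0,1.5,0],"spin":0},{"translation":[0,1.5,0],"spin":0},{"translation":[0,1.2,0],"spin":0},{"translation":[0,0,0],"spin":0},{"translation":[0,0,0],"spin":0}]'
python3 - <<'E'
from h import *
need([.5935,-.116,.122],86.2)
b=grab('side','pics/s10.png')
c=b[150:200,295:345].astype(float); c=np.clip((c-60)*2.2,0,255).astype(np.uint8); cv2.imwrite('pics/s10e.png',cv2.cvtColor(cv2.resize(c,None,fx=12,fy=12,interpolation=cv2.INTER_CUBIC),4))
E
```

```text
time: 37.7
ee_pos: [0.5939, -0.1106, 0.1226]
eef_rot: [0.025, 0.705, -0.019, 0.709]
ft_force: [-0.3, 0.9, -2.2]
width: 0.0211
t 37.7 tcp [ 0.5939 -0.1106  0.1226] w 0.0211 F [-0.3  0.9 -2.2]
axes x [ 0.007  0.008 -1.   ] y [0.063 0.998 0.008] z [ 0.998 -0.063  0.006]
jaw yaw now 86.4 spin needed 0.2
shift cm (present axes) [ 0.06 -0.55 -0.  ]
```

View pics/s10e.png

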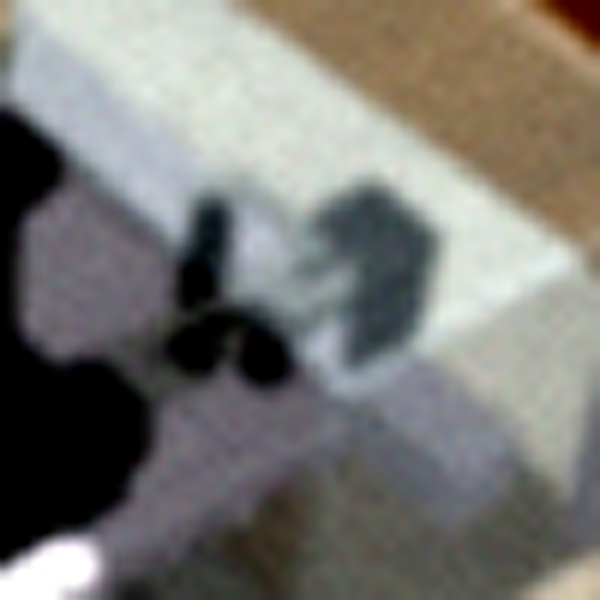

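```bash
python3 -m inch '[{"translation":[0,-0.4,0],"spin":0.2},{"translation":[0,0,-1],"spin":0},{"translation":[0,0,-1],"spin":0},{"translation":[0,0,0],"spin":0}]'
python3 -m inch '[{"translation":[0,0,-1],"spin":0},{"translation":[0,0,-1],"spin":0}]'
python3 -m inch '[{"translation":[0,0,-1],"spin":0},{"translation":[0,0,0],"spin":0}]'
python3 - <<'E'
from h import *
need([.5935-.063,-.116+.0042,.122],86.2)
b=grab('side','pics/s11.png')
c=b[140:200,275:345].astype(float); c=np.clip((c-60)*2.2,0,255).astype(np.uint8); cv2.imwrite('pics/s11e.png',cv2.cvtColor(cv2.resize(c,None,fx=10,fy=10,interpolation=cv2.INTER_CUBIC),4))
E
```

```text
time: 38.25
ee_pos: [0.5716, -0.1151, 0.1224]
eef_rot: [0.027, 0.705, -0.022, 0.709]
ft_force: [-0.4, 0.2, -1.4]
width: 0.0215
time: 38.5
ee_pos: [0.5519, -0.1137, 0.1227]
eef_rot: [0.027, 0.704, -0.022, 0.71]
ft_force: [2.2, -0.5, -2.0]
width: 0.0213
time: 38.75
ee_pos: [0.5403, -0.1127, 0.1227]
eef_rot: [0.027, 0.704, -0.022, 0.71]
ft_force: [-0.2, -0.6, -2.2]
width: 0.0215
t 38.75 tcp [ 0.5403 -0.1127  0.1227] w 0.0215 F [-0.2 -0.6 -2.2]
axes x [ 0.009  0.008 -1.   ] y [0.069 0.998 0.009] z [ 0.998 -0.069  0.008]
jaw yaw now 86.0 spin needed -0.2
shift cm (present axes) [ 0.06  0.02 -0.99]
```

View pics/s11e.png

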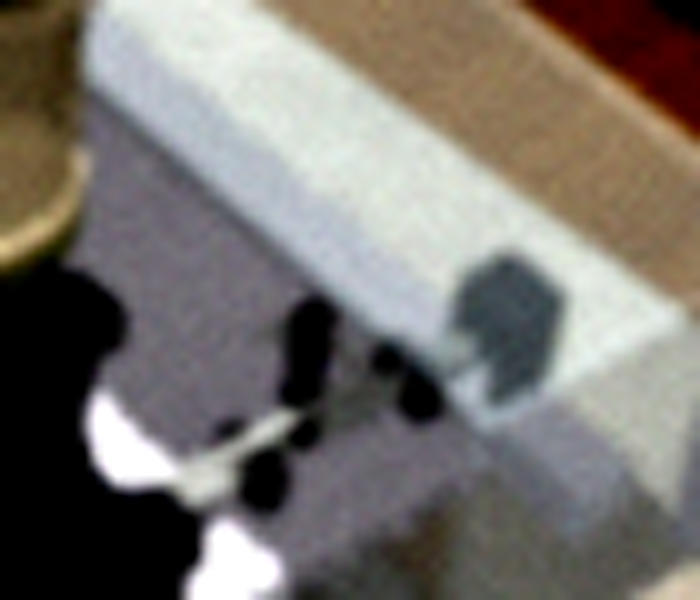

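The knob has come forward with the hook. Pull on to the stop.

```bash
python3 -m inch '[{"translation":[0,0,-0.7],"spin":0},{"translation":[0,0,0],"spin":0}]'; python3 -m inch '[{"translation":[0,0,-0.6],"spin":0}]';python3 -m inch '[{"translation":[0,0,-0.5],"spin":0}]'
python3 - <<'E'
from h import *
b=grab('side','pics/s12.png'); need([.53,-.11,.122],86.2)
c=b[140:200,275:345].astype(float); c=np.clip((c-60)*2.2,0,255).astype(np.uint8); cv2.imwrite('pics/s12e.png',cv2.cvtColor(cv2.resize(c,None,fx=10,fy=10,interpolation=cv2.INTER_CUBIC),4))
E
```

```text
time: 39.05
ee_pos: [0.5335, -0.112, 0.1227]
eef_rot: [0.027, 0.704, -0.021, 0.71]
ft_force: [-0.2, -0.6, -1.6]
width: 0.0212
time: 39.17
ee_pos: [0.5286, -0.1116, 0.123]
eef_rot: [0.027, 0.703, -0.022, 0.711]
ft_force: [22.6, 0.9, -3.8]
width: 0.0213
time: 39.3
ee_pos: [0.5282, -0.1111, 0.1248]
eef_rot: [0.026, 0.699, -0.022, 0.714]
ft_force: [26.7, -0.4, -5.2]
width: 0.0217
t 39.35 tcp [ 0.5283 -0.1111  0.1251] w 0.0217 F [21.  -1.  -5.6]
axes x [ 0.023  0.006 -1.   ] y [0.068 0.998 0.007] z [ 0.997 -0.068  0.023]
jaw yaw now 86.1 spin needed -0.1
shift cm (present axes) [0.32 0.12 0.16]
```

View pics/s12e.png

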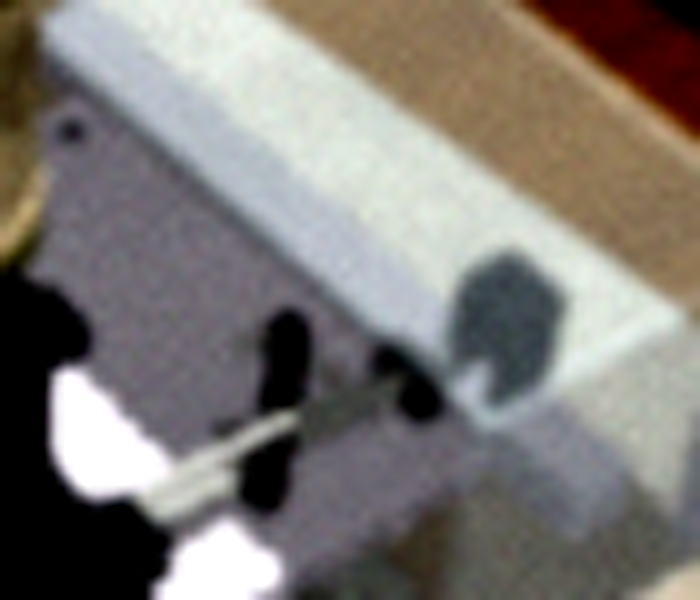

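Stop reached: the force rose to 22–27 N at 42 mm of travel, so the bolt is fully drawn. Now unhook forward, right and out.

```bash
python3 -m inch '[{"translation":[0.2,0,0.7],"spin":0},{"translation":[0,0,1],"spin":0},{"translation":[0,0,0.4],"spin":0},{"translation":[0,0,0],"spin":0},{"translation":[0,0,0],"spin":0}]'
python3 - <<'E'
from h import *
b=grab('side','pics/s13.png'); need([.5505,-.1125,.122],86.2)
c=b[140:200,275:345].astype(float); c=np.clip((c-60)*2.2,0,255).astype(np.uint8); cv2.imwrite('pics/s13e.png',cv2.cvtColor(cv2.resize(c,None,fx=10,fy=10,interpolation=cv2.INTER_CUBIC),4))
E
```

```text
time: 39.98
ee_pos: [0.5489, -0.113, 0.1229]
eef_rot: [0.026, 0.7, -0.022, 0.714]
ft_force: [-0.2, 0.3, -0.5]
width: 0.0214
t 40.02 tcp [ 0.5489 -0.113   0.1229] w 0.0214 F [ 0.2 -0.2 -2. ]
axes x [ 0.02   0.005 -1.   ] y [0.068 0.998 0.007] z [ 0.997 -0.068  0.02 ]
jaw yaw now 86.1 spin needed -0.1
shift cm (present axes) [0.1  0.06 0.16]
```

View pics/s13e.png

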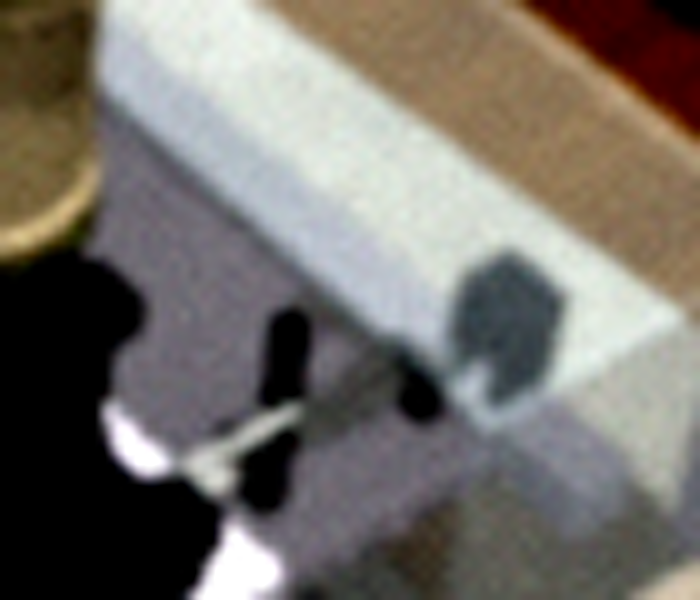

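```bash
python3 -m inch '[{"translation":[0,0,0.2],"spin":0},{"translation":[0,-1.5,0],"spin":0},{"translation":[0,-1.5,0],"spin":0},{"translation":[0,-1.5,0],"spin":0},{"translation":[0,0,0],"spin":0}]'
python3 -m inch '[{"translation":[0,0,-2],"spin":0},{"translation":[0,0,-3],"spin":0},{"translation":[0,0,-4],"spin":0},{"translation":[0,0,-1.5],"spin":0},{"translation":[0,0,0],"spin":0}]'
python3 - <<'E'
from h import *
need([.44,-.155,.2],86.2)
b=grab('side','pics/s14.png');crop(b,220,110,350,220,6,'pics/s14c.png')
E
```

```text
time: 40.65
ee_pos: [0.5469, -0.1627, 0.1228]
eef_rot: [0.027, 0.7, -0.023, 0.714]
ft_force: [0.4, 0.6, -1.7]
width: 0.0217
time: 41.28
ee_pos: [0.4399, -0.155, 0.1201]
eef_rot: [0.027, 0.699, -0.023, 0.714]
ft_force: [0.8, 0.4, -1.9]
width: 0.0215
t 41.27 tcp [ 0.4399 -0.155   0.1201] w 0.0215 F [ 0.8  0.4 -1.9]
axes x [ 0.02   0.006 -1.   ] y [0.07  0.997 0.008] z [ 0.997 -0.071  0.02 ]
jaw yaw now 86.0 spin needed -0.2
shift cm (present axes) [-7.99  0.06  0.17]
```

View pics/s14c.png

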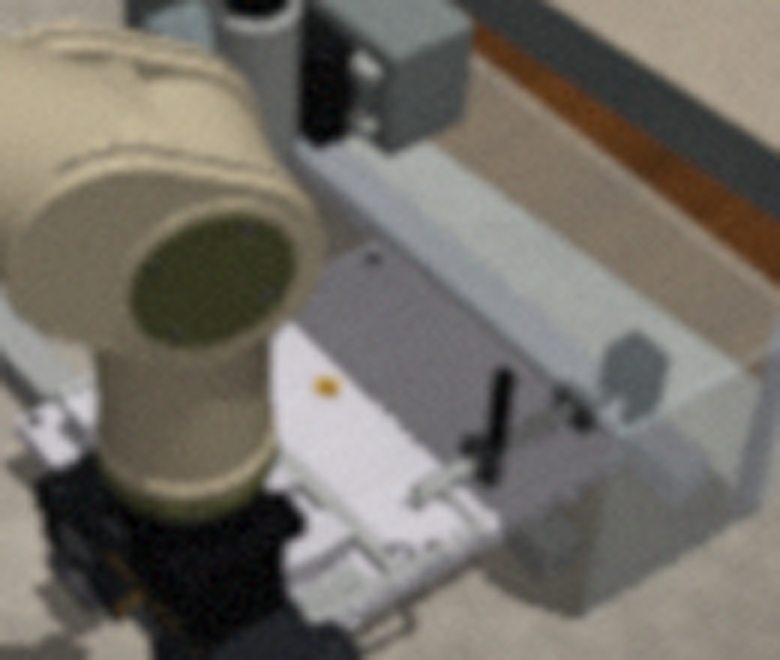

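```bash
python3 -m inch '[{"translation":[-4,0,-0.5],"spin":0},{"translation":[-4,2,-1],"spin":0},{"translation":[-1,5,-1],"spin":0},{"translation":[0,5,-0.5],"spin":0},{"translation":[0,5,-0.5],"spin":0},{"translation":[0,5,-0.5],"spin":0},{"translation":[0,5,-0.5],"spin":0},{"translation":[0,5,0],"spin":0},{"translation":[0,5,0],"spin":0},{"translation":[0,5,0],"spin":0},{"translation":[0,5,0],"spin":0},{"translation":[0,4,0],"spin":2},{"translation":[0,0,0],"spin":0}]'
python3 - <<'E'
from h import *
for z in (0,.1,.15): print(z,onz('top',(75,170),z).round(3))
need([.448,.395,.1],84)
E
```

```text
time: 42.95
ee_pos: [0.4378, 0.3811, 0.2147]
eef_rot: [0.039, 0.699, -0.036, 0.713]
ft_force: [0.0, -0.6, -1.3]
width: 0.0215
0 [0.576 0.557 0.   ]
0.1 [0.553 0.514 0.1  ]
0.15 [0.541 0.493 0.15 ]
t 42.95 tcp [0.4378 0.3811 0.2147] w 0.0215 F [ 0.  -0.6 -1.3]
axes x [ 0.02   0.004 -1.   ] y [0.106 0.994 0.006] z [ 0.994 -0.106  0.019]
jaw yaw now 83.9 spin needed -0.1
shift cm (present axes) [11.49  1.42  0.64]
```

```bash
python3 -m inch '[{"translation":[3,0,0.6],"spin":0},{"translation":[4,0,0],"spin":0},{"translation":[4,0,0],"spin":0},{"translation":[2,0,0],"spin":0},{"translation":[0,0,0],"spin":0},{"translation":[0,0,0],"spin":0}]'
python3 - <<'E'
from h import *
b=grab('side','pics/s15.png');crop(b,130,100,240,190,7,'pics/s15c.png')
need([.448,.380,.0255],84)
E
```

```text
time: 43.7
ee_pos: [0.4495, 0.382, 0.0787]
eef_rot: [0.039, 0.7, -0.036, 0.712]
ft_force: [0.0, -0.4, -1.2]
width: 0.0218
t 43.75 tcp [0.4495 0.382  0.0788] w 0.0214 F [ 0.7 -0.1 -1.7]
axes x [ 0.017  0.004 -1.   ] y [0.106 0.994 0.005] z [ 0.994 -0.106  0.017]
jaw yaw now 83.9 spin needed -0.1
shift cm (present axes) [ 5.32 -0.24 -0.21]
```

View pics/s15c.png

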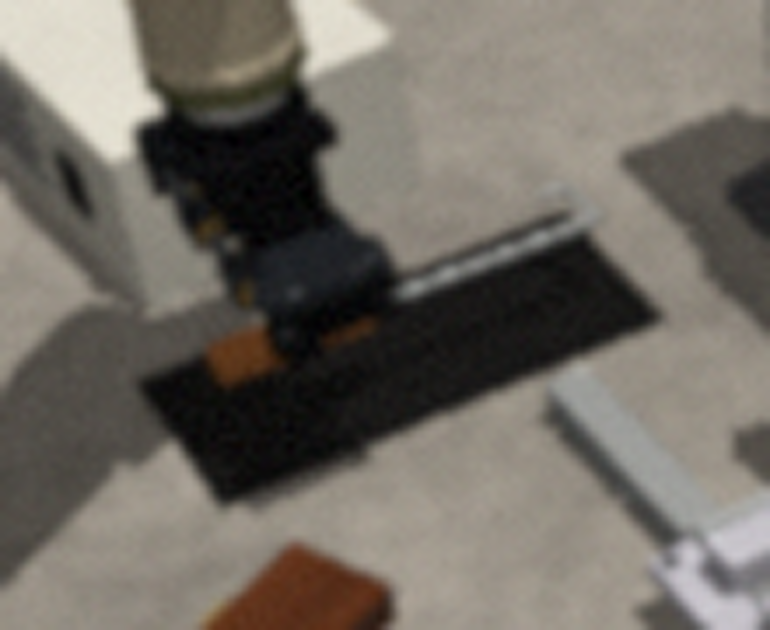

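Hook hovers over the mat, parallel to it. Lowering.

```bash
python3 -m inch '[{"translation":[1.5,-0.2,-0.2],"spin":0},{"translation":[1.5,0,0],"spin":0},{"translation":[1,0,0],"spin":0},{"translation":[0.7,0,0],"spin":0},{"translation":[0.3,0,0],"spin":0},{"translation":[0,0,0],"spin":0}]'
python3 - <<'E'
from h import *
need([.448,.380,.0255],84)
E
```

```text
time: 44.5
ee_pos: [0.4485, 0.3812, 0.0265]
eef_rot: [0.04, 0.7, -0.035, 0.712]
ft_force: [0.4, -0.2, -1.9]
width: 0.021
t 44.5 tcp [0.4485 0.3812 0.0265] w 0.021 F [ 0.4 -0.2 -1.9]
axes x [ 0.018  0.005 -1.   ] y [0.106 0.994 0.007] z [ 0.994 -0.106  0.018]
jaw yaw now 83.9 spin needed -0.1
shift cm (present axes) [ 0.1  -0.12 -0.04]
```

```bash
python3 -m inch '[{"translation":[0.2,0,0],"spin":0},{"translation":[0,0,0],"spin":0}]'; python3 -m inch '[{"translation":[0,0,0],"spin":0},{"translation":[0,0,0],"spin":0},{"translation":[0,0,0],"spin":0},{"translation":[-3,0,0],"spin":0},{"translation":[-5,0,0],"spin":0},{"translation":[-6,0,0],"spin":0},{"translation":[-3,-3,-3],"spin":0},{"translation":[0,-6,0],"spin":0},{"translation":[0,-6,0],"spin":0},{"translation":[0,-6,0],"spin":0},{"translation":[0,-3,0],"spin":0},{"translation":[0,0,0],"spin":0}]' 0.45 30
python3 - <<'E'
from h import *
b=grab('side','pics/s16.png');a=grab('top','pics/t16.png');crop(a,80,70,310,270,3,'pics/t16c.png');crop(b,140,80,360,230,3,'pics/s16c.png')
need([.5,.0,.2],86.2)
E
```

```text
time: 44.75
ee_pos: [0.4488, 0.3814, 0.025]
eef_rot: [0.04, 0.7, -0.035, 0.713]
ft_force: [0.0, 0.1, -2.1]
width: 0.0214
time: 46.25
ee_pos: [0.3897, 0.1394, 0.1996]
eef_rot: [0.043, 0.698, -0.032, 0.714]
ft_force: [1.0, 1.4, 0.4]
width: 0.0482
t 46.35 tcp [0.3898 0.1414 0.1996] w 0.048 F [-0.2  0.1 -0.4]
axes x [ 0.024  0.013 -1.   ] y [0.103 0.995 0.015] z [ 0.994 -0.103  0.022]
jaw yaw now 84.1 spin needed -2.1
shift cm (present axes) [  0.04 -12.93  12.42]
```

View pics/t16c.png

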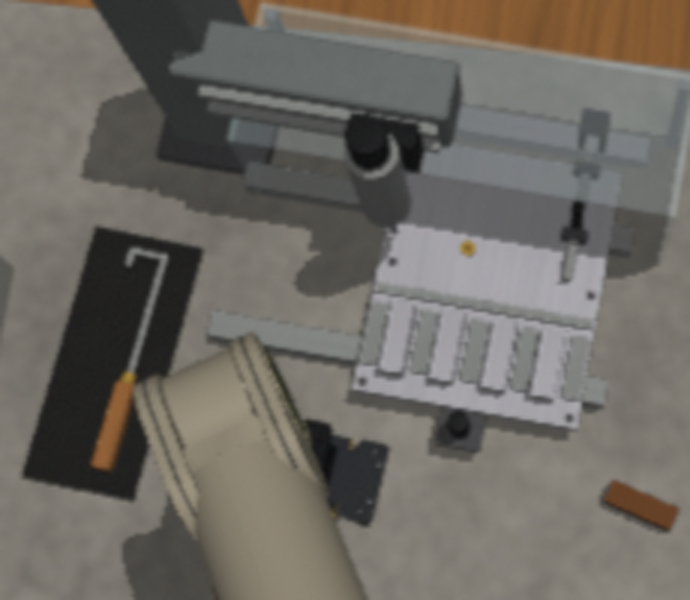

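View pics/s16c.png

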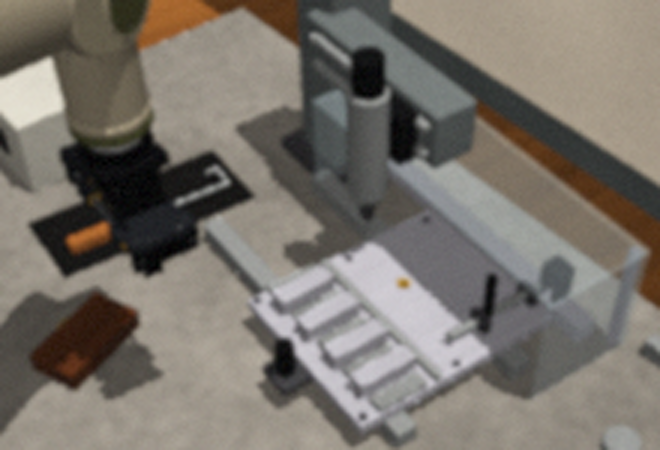

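```bash
python3 - <<'E'
from h import *
b=cv2.cvtColor(cv2.imread('pics/s16.png'),4);a=cv2.cvtColor(cv2.imread('pics/t16.png'),4)
crop(b,240,95,290,160,9,'pics/ts.png');crop(a,190,100,240,160,9,'pics/tt.png')
for y in range(148,157): print(y,b[y,254:272].mean(1).astype(int))
for z in (.056,.105,.14): print(z,[proj('side',np.array([.6826+.066*s,.0125+.998*s,z])).round(1) for s in (.06,.09,.12)],[proj('top',np.array([.6826+.066*s,.0125+.998*s,z])).round(1) for s in (.06,.09,.12)])
E
```

```text
148 [79 81 83 84 78 69 62 53 50 52 51 66 71 77 80 79 76 78]
149 [75 79 82 84 80 66 48 39 37 38 46 62 74 77 77 76 79 81]
150 [69 71 79 83 83 72 44 34 32 32 52 71 79 79 77 78 79 76]
151 [65 69 73 84 84 72 55 38 34 35 57 72 79 77 75 74 76 77]
152 [73 71 69 73 81 79 68 43 39 45 66 76 80 77 78 76 78 76]
153 [69 68 69 66 75 78 77 69 57 64 76 83 85 81 79 79 77 78]
154 [76 71 70 67 69 72 80 77 73 76 81 84 83 82 84 79 82 80]
155 [76 72 73 69 70 72 74 73 77 79 84 80 85 86 84 86 90 94]
156 [ 77  76  73  71  71  70  72  75  74  78  82  82  86  86  89  95  98 100]
0.056 [array([264.8, 164. ]), array([260.3, 159.8]), array([255.9, 155.6])] [array([218.2, 149. ]), array([209.4, 147.5]), array([200.6, 146. ])]
0.105 [array([264.9, 154.8]), array([260.3, 150.6]), array([255.9, 146.5])] [array([217. , 144.3]), array([207.9, 142.7]), array([198.8, 141.2])]
0.14 [array([265., 148.]), array([260.4, 143.8]), array([255.8, 139.6])] [array([216. , 140.7]), array([206.7, 139.1]), array([197.4, 137.6])]
```

View pics/ts.png

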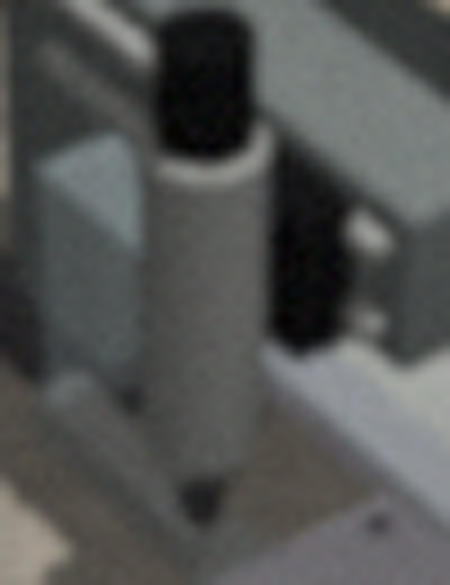

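View pics/tt.png

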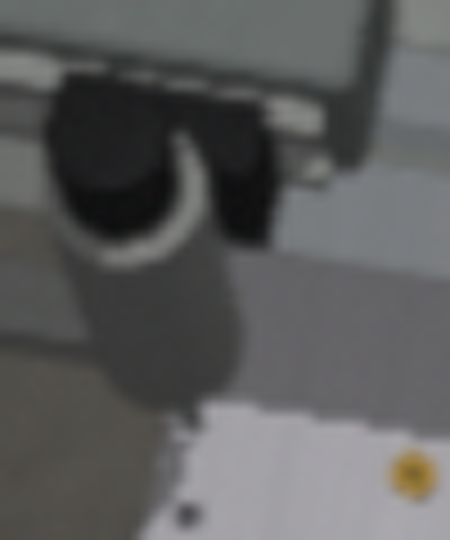

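```bash
python3 - <<'E'
from h import *
b=cv2.cvtColor(cv2.imread('pics/s16.png'),4);a=cv2.cvtColor(cv2.imread('pics/t16.png'),4)
out={}
for n,im,roi in(('top',a,(222,200,245,222)),('side',b,(224,185,250,216))):
    x0,y0,x1,y1=roi; m=(im[y0:y1,x0:x1].max(2)<32).astype(np.uint8)
    N,l,st,c=cv2.connectedComponentsWithStats(m);i=1+np.argmax(st[1:,4]);print(n,st[i],c[i]+[x0,y0]); 
    ys,xs=np.where(l==i); print('top row',ys.min()+y0,'cols there',xs[ys<=ys.min()+2].mean()+x0)
t=tri((235-.33,195-.33),(232.3,211.3)); print(t)
for z in (.07,.085,.092): print(z,onz('top',(232.3,211.3),z).round(4))
E
```

```text
top [ 8 12  6  4 18] [232.5        213.66666667]
top row 212 cols there 232.5
side [ 7  9  7 11 57] [234.21052632 199.38596491]
top row 194 cols there 233.83333333333334
[ 0.47826515 -0.00369856  0.08935883]
0.07 [ 0.4791 -0.001   0.07  ]
0.085 [ 0.4764 -0.0022  0.085 ]
0.092 [ 0.4751 -0.0027  0.092 ]
```

```bash
python3 - <<'E'
from h import *
print(onz('side',(234.2,199.4),.068),onz('top',(232.5,213.2),.08),onz('side',(233.9,195.),.09),tri((234.2,199.4),(232.5,213.2)))
need([.475,-.003,.16],86.2)
E
```

```text
[ 0.4766491  -0.00596832  0.068     ] [ 0.47122823 -0.00314766  0.08      ] [ 0.47772206 -0.004628    0.09      ] [ 0.47600915 -0.00292175  0.06476694]
t 46.35 tcp [0.3898 0.1414 0.1996] w 0.048 F [-0.2  0.1 -0.4]
axes x [ 0.024  0.013 -1.   ] y [0.103 0.995 0.015] z [ 0.994 -0.103  0.022]
jaw yaw now 84.1 spin needed -2.1
shift cm (present axes) [  3.98 -13.55   9.87]
```

```bash
python3 -m inch '[{"translation":[0,-2,4],"spin":-2.1},{"translation":[1,-4,3],"spin":0},{"translation":[1,-4,1],"spin":0},{"translation":[1,-3,0.5],"spin":0},{"translation":[0,0,0],"spin":0},{"translation":[0,0,0],"spin":0}]'
python3 - <<'E'
from h import *
need([.4755,-.0035,.074],86.2)
E
```

```text
time: 47.1
ee_pos: [0.4715, 0.0095, 0.1694]
eef_rot: [0.022, 0.697, -0.015, 0.716]
ft_force: [0.6, 0.3, 0.4]
width: 0.0481
t 47.1 tcp [0.4715 0.0095 0.1694] w 0.0481 F [0.6 0.3 0.4]
axes x [ 0.027  0.008 -1.   ] y [0.052 0.999 0.01 ] z [ 0.998 -0.052  0.026]
jaw yaw now 87.0 spin needed 0.8
shift cm (present axes) [ 9.53 -1.37  0.22]
```

```bash
python3 -m inch '[{"translation":[0,-1.4,0.2],"spin":0.8},{"translation":[1.5,0,0],"spin":0},{"translation":[2,0,0],"spin":0},{"translation":[1,0,0],"spin":0},{"translation":[0,0,0],"spin":0}]' 0.25
python3 - <<'E'
from h import *
need([.4755,-.0035,.074],86.2)
b=grab('side','pics/s17.png');crop(b,190,140,280,230,7,'pics/s17c.png')
E
```

```text
time: 47.72
ee_pos: [0.4742, -0.0019, 0.1216]
eef_rot: [0.025, 0.697, -0.019, 0.716]
ft_force: [0.8, 0.4, 0.2]
width: 0.0649
t 47.73 tcp [ 0.4742 -0.0019  0.1216] w 0.0649 F [0.8 0.4 0.2]
axes x [ 0.027  0.009 -1.   ] y [0.062 0.998 0.01 ] z [ 0.998 -0.062  0.027]
jaw yaw now 86.4 spin needed 0.2
shift cm (present axes) [ 4.76 -0.2   0.01]
```

View pics/s17c.png

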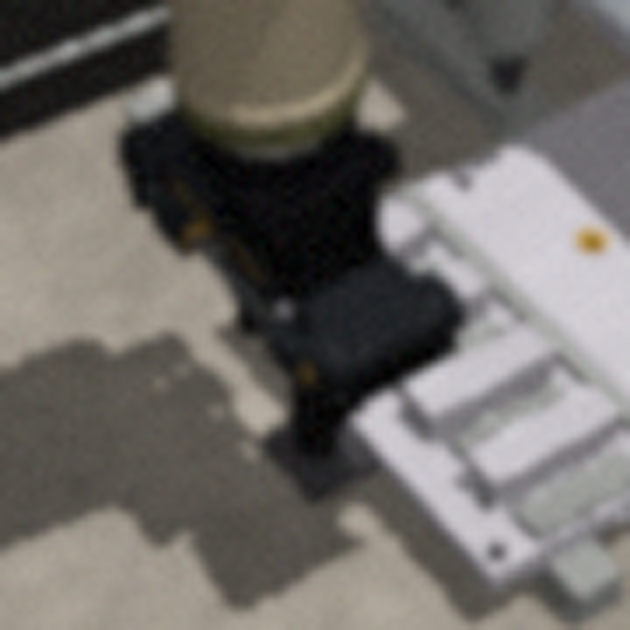

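```bash
python3 -m inch '[{"translation":[1,-0.2,0.1],"spin":0},{"translation":[1,0,0],"spin":0},{"translation":[1,0,0],"spin":0},{"translation":[1,0,0],"spin":0},{"translation":[0.5,0,0],"spin":0},{"translation":[0,0,0],"spin":0}]'
python3 -m inch '[{"translation":[0,0,0],"spin":0},{"translation":[0,0,0],"spin":0},{"translation":[0,0,0],"spin":0},{"translation":[0,0,0],"spin":0}]' 1 15
python3 - <<'E'
from h import *
need([.4755,-.0035,.074],86.2)
E
```

```text
time: 48.52
ee_pos: [0.4772, -0.0034, 0.0744]
eef_rot: [0.026, 0.697, -0.018, 0.717]
ft_force: [-0.5, 1.1, -0.3]
width: 0.0652
time: 49.02
ee_pos: [0.4778, -0.0032, 0.0752]
eef_rot: [0.026, 0.696, -0.018, 0.717]
ft_force: [0.8, -0.3, -0.0]
width: 0.0332
t 49.02 tcp [ 0.4778 -0.0032  0.0752] w 0.0332 F [ 0.8 -0.3 -0. ]
axes x [ 0.03   0.01  -0.999] y [0.062 0.998 0.012] z [ 0.998 -0.062  0.029]
jaw yaw now 86.5 spin needed 0.3
shift cm (present axes) [ 0.11 -0.04 -0.23]
```

```bash
python3 -m inch '[{"translation":[0,0,0],"spin":0},{"translation":[0,0,0],"spin":0},{"translation":[0,0,0],"spin":0}]'
python3 -m inch '[{"translation":[0,0.5,0],"spin":0},{"translation":[0,0.5,0],"spin":0},{"translation":[0,0.5,0],"spin":0},{"translation":[0,0.5,0],"spin":0}]'
python3 - <<'E'
from h import *
need([.4755+.066*.078,-.0035+.998*.078,.074],86.2)
b=grab('side','pics/s18.png');a=grab('top','pics/t18.png')
for n,im in(('top',a),('side',b)):
    m=cv2.inRange(cv2.cvtColor(im,cv2.COLOR_RGB2HSV),(10,120,60),(35,255,255))
    x0,y0,x1,y1=(195,135,250,165) if n=='top' else (240,140,290,190)
    ys,xs=np.where(m[y0:y1,x0:x1]>0); print(n,len(xs),xs.mean()+x0,ys.mean()+y0)
E
```

```text
time: 49.4
ee_pos: [0.4779, -0.003, 0.0753]
eef_rot: [0.026, 0.696, -0.018, 0.717]
ft_force: [0.8, -0.0, -0.1]
width: 0.0234
time: 49.9
ee_pos: [0.4792, 0.0163, 0.0753]
eef_rot: [0.026, 0.696, -0.019, 0.717]
ft_force: [2.1, -3.1, -2.3]
width: 0.0235
t 49.9 tcp [0.4792 0.0163 0.0753] w 0.0235 F [ 2.1 -3.1 -2.3]
axes x [ 0.03   0.008 -1.   ] y [0.063 0.998 0.01 ] z [ 0.998 -0.063  0.03 ]
jaw yaw now 86.4 spin needed 0.2
shift cm (present axes) [ 0.18  5.8  -0.22]
top 12 229.66666666666666 151.25
side 5 271.2 171.4
```

The carriage slides freely at about 3 N and the datum follows. Move 5 cm on, then look at tip and dot together.

```bash
python3 -m inch '[{"translation":[0,0.8,-0.05],"spin":0},{"translation":[0,0.9,-0.05],"spin":0},{"translation":[0,0.9,0],"spin":0},{"translation":[0,0.9,0],"spin":0},{"translation":[0,0.9,0],"spin":0},{"translation":[0,0.6,0],"spin":0},{"translation":[0,0,0],"spin":0}]'
cat > dot.py <<'E'
from h import *
import sys
k=sys.argv[1]
need([.4755+.066*.078,-.0035+.998*.078,.074],86.2)
b=grab('side','pics/s%s.png'%k);a=grab('top','pics/t%s.png'%k)
for n,im in(('top',a),('side',b)):
    m=cv2.inRange(cv2.cvtColor(im,cv2.COLOR_RGB2HSV),(10,90,50),(38,255,255))
    x0,y0,x1,y1=(195,140,250,165) if n=='top' else (250,150,290,190)
    ys,xs=np.where(m[y0:y1,x0:x1]>0); print(n,len(xs),(xs.mean()+x0).round(2),(ys.mean()+y0).round(2),xs.min()+x0,xs.max()+x0,ys.min()+y0,ys.max()+y0)
def st(c,fn): 
    c=np.clip((c.astype(float)-15)*1.6,0,255).astype(np.uint8); cv2.imwrite(fn,cv2.cvtColor(cv2.resize(c,None,fx=14,fy=14,interpolation=cv2.INTER_CUBIC),4))
st(b[140:175,245:285],'pics/s%sz.png'%k); st(a[130:165,192:232],'pics/t%sz.png'%k)
E
python3 dot.py 19
```

```text
time: 50.88
ee_pos: [0.4827, 0.0677, 0.0753]
eef_rot: [0.025, 0.695, -0.02, 0.719]
ft_force: [3.1, 1.5, -5.9]
width: 0.0233
t 50.88 tcp [0.4827 0.0677 0.0753] w 0.0233 F [ 3.1  1.5 -5.9]
axes x [ 0.034  0.006 -0.999] y [0.063 0.998 0.009] z [ 0.997 -0.064  0.034]
jaw yaw now 86.4 spin needed 0.2
shift cm (present axes) [ 0.13  0.65 -0.25]
top 16 215.0 148.5 213 217 147 150
side 7 263.57 163.86 262 265 163 165
```

View pics/s19z.png

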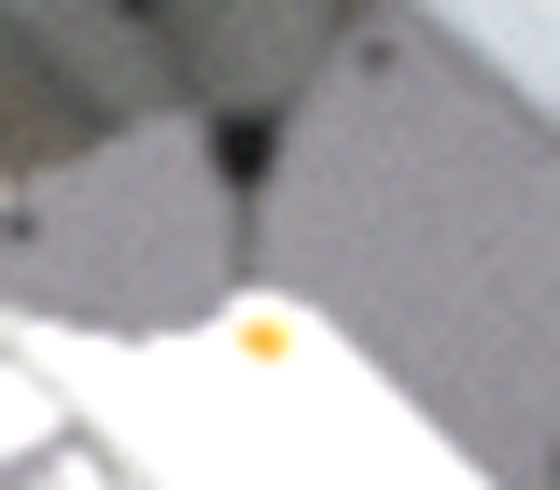

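View pics/t19z.png

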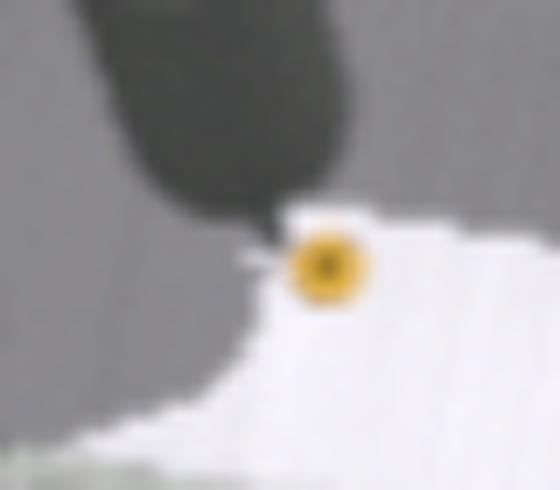

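```bash
python3 - <<'E'
from h import *
b=cv2.cvtColor(cv2.imread('pics/s19.png'),4);a=cv2.cvtColor(cv2.imread('pics/t19.png'),4)
print(a[142:154,206:222].mean(2).astype(int)); print(b[152:168,256:270].mean(2).astype(int))
cv2.imwrite('pics/t19y.png',cv2.cvtColor(cv2.resize(a[138:158,200:226],None,fx=24,fy=24,interpolation=cv2.INTER_CUBIC),4))
E
```

```text
[[ 57  58  57  57  57  57  58  60  65  82  96 102 102 102 101 100]
 [ 58  57  58  57  57  58  64  72  81  95 104 104 102 102 101 101]
 [ 61  58  58  57  57  64  90 112 119 122 123 122 115 105 103 102]
 [ 77  72  72  70  64  74 123 157 161 159 160 159 145 125 121 121]
 [100 100  99  96  82  72 119 154 154 149 152 158 163 160 160 160]
 [102 103 104 109 106  93 114 130 119 115 120 140 161 165 164 164]
 [103 103 105 125 137 134 131 117 100  88 106 130 153 164 164 165]
 [103 103 103 107 119 141 144 119  99  88 107 130 153 164 164 165]
 [103 102 103 106 133 159 151 127 113 111 119 140 158 164 164 165]
 [102 103 103 106 135 163 165 150 128 128 137 155 165 165 165 165]
 [102 102 103 107 135 163 168 167 164 165 165 166 166 165 166 166]
 [102 102 104 115 143 165 169 169 169 167 167 167 166 165 166 168]]
[[110 113 108 106  86  54  42  57  85 105 111 108 112 107]
 [112 111 112 109  99  80  64  79  99 109 113 112 112 110]
 [111 113 111 112 108  95  78  93 108 113 111 111 112 113]
 [110 113 112 112 109  96  84  96 112 111 112 110 110 111]
 [110 109 110 110 107  98  86  96 110 113 112 113 113 112]
 [109 111 111 112 111  97  89  98 109 113 110 110 111 109]
 [111 112 111 113 113  99  94 104 110 113 114 112 111 111]
 [112 110 112 113 113 100  91 103 110 112 112 111 109 112]
 [111 114 113 110 112 111 120 127 127 118 115 111 112 113]
 [113 111 110 111 117 145 168 172 170 153 134 122 114 113]
 [113 112 113 114 136 164 181 177 177 177 173 158 127 114]
 [129 128 133 154 173 173 157 138 147 169 187 186 156 127]
 [173 178 181 194 197 182 148 124 128 160 191 201 187 156]
 [199 203 206 206 208 197 177 156 149 173 196 201 199 186]
 [209 210 206 209 208 206 200 191 184 193 201 205 203 200]
 [209 207 207 207 207 209 206 203 202 205 206 205 205 205]]
```

View pics/t19y.png

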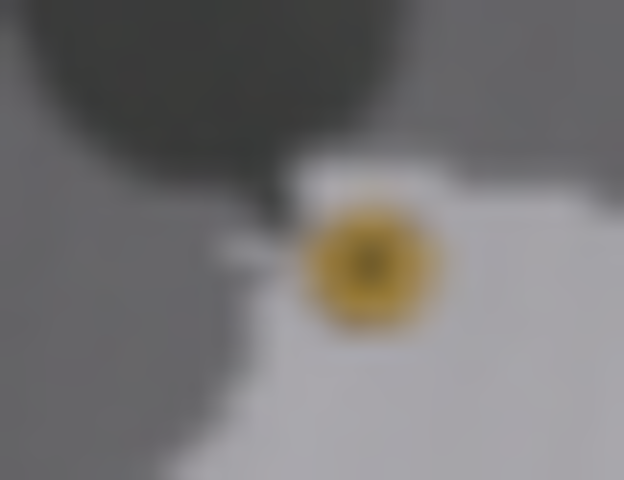

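Zooms: in the top view the tool shows at px (210.6,146) and the dot at (215.0,148.5). In the side view the tool column is 262.0 and the dot is at (263.5,164). That leaves about 10–13 mm to go, so 9 mm now and then look again.

```bash
python3 -m inch '[{"translation":[0,0.5,0],"spin":0},{"translation":[0,0.4,0],"spin":0},{"translation":[0,0,0],"spin":0}]'
python3 dot.py 20; python3 - <<'E'
from h import *
b=cv2.cvtColor(cv2.imread('pics/s20.png'),4);a=cv2.cvtColor(cv2.imread('pics/t20.png'),4)
cv2.imwrite('pics/t20y.png',cv2.cvtColor(cv2.resize(a[138:158,200:226],None,fx=24,fy=24,interpolation=cv2.INTER_CUBIC),4))
cv2.imwrite('pics/s20y.png',cv2.cvtColor(cv2.resize(b[148:172,250:276],None,fx=24,fy=24,interpolation=cv2.INTER_CUBIC),4))
E
```

```text
time: 51.35
ee_pos: [0.4832, 0.0753, 0.0753]
eef_rot: [0.026, 0.695, -0.021, 0.719]
ft_force: [3.4, 1.8, -5.9]
width: 0.0236
t 51.35 tcp [0.4832 0.0753 0.0753] w 0.0236 F [ 3.4  1.8 -5.9]
axes x [ 0.034  0.006 -0.999] y [0.065 0.998 0.008] z [ 0.997 -0.066  0.034]
jaw yaw now 86.3 spin needed 0.1
shift cm (present axes) [ 0.12 -0.12 -0.25]
top 14 212.71 148.5 211 214 147 150
side 9 262.11 162.67 261 263 161 164
```

View pics/t20y.png

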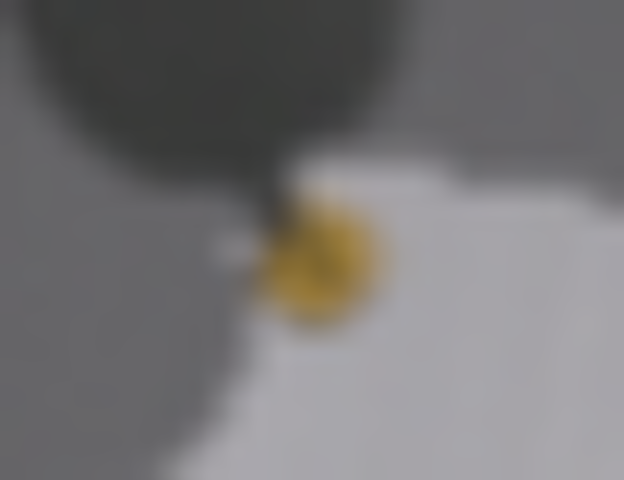

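View pics/s20y.png

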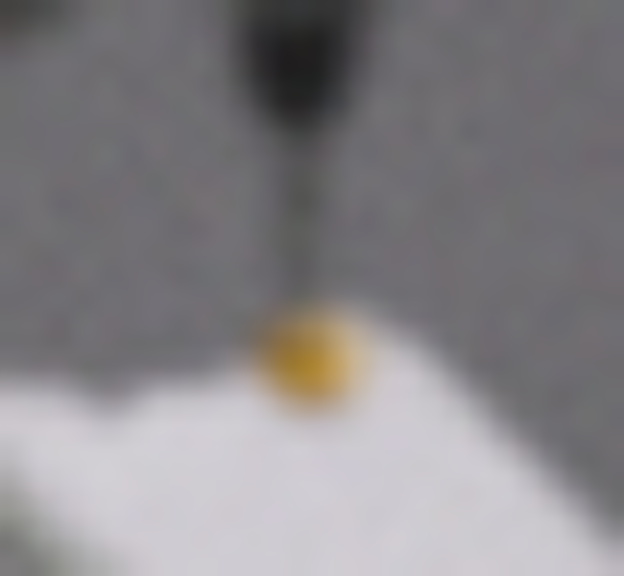

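```bash
python3 -m inch '[{"translation":[0,0.35,0],"spin":0},{"translation":[0,0,0],"spin":0},{"translation":[0,0,0],"spin":0}]'
cat >> dot.py <<'E'
cv2.imwrite('pics/t%sy.png'%k,cv2.cvtColor(cv2.resize(a[138:158,200:226],None,fx=24,fy=24,interpolation=cv2.INTER_CUBIC),4))
cv2.imwrite('pics/s%sy.png'%k,cv2.cvtColor(cv2.resize(b[148:172,250:276],None,fx=24,fy=24,interpolation=cv2.INTER_CUBIC),4))
E
python3 dot.py 21
```

```text
time: 51.82
ee_pos: [0.4834, 0.0785, 0.0753]
eef_rot: [0.026, 0.695, -0.021, 0.719]
ft_force: [3.6, -0.7, -6.2]
width: 0.0236
t 51.83 tcp [0.4834 0.0785 0.0753] w 0.0236 F [ 3.6 -0.7 -6.2]
axes x [ 0.034  0.005 -0.999] y [0.066 0.998 0.008] z [ 0.997 -0.066  0.034]
jaw yaw now 86.2 spin needed 0.0
shift cm (present axes) [ 0.12 -0.44 -0.26]
top 14 211.93 148.57 210 214 147 150
side 10 261.8 162.0 260 263 161 163
```

View pics/t21y.png

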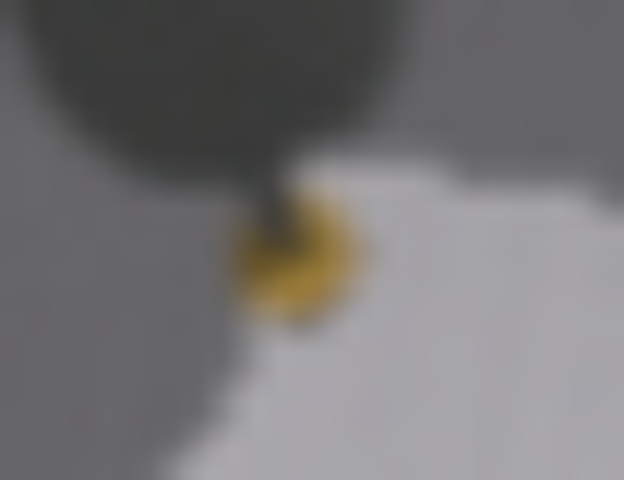

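View pics/s21y.png

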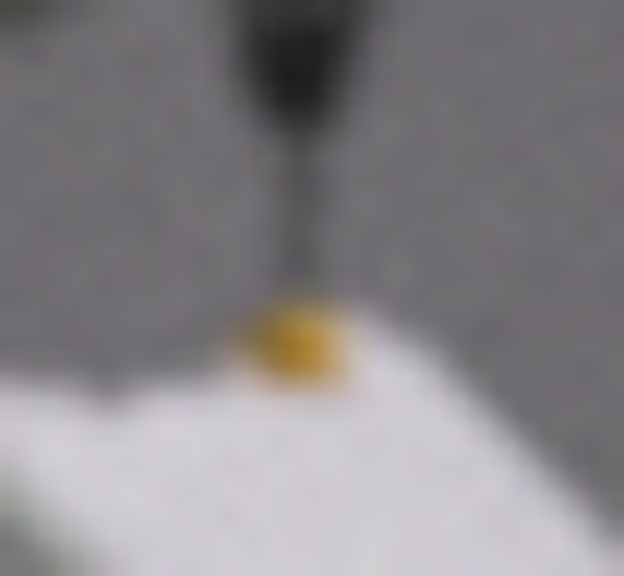

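```bash
python3 - <<'E'
from h import *
def cen(n,fn,roi):
    im=cv2.cvtColor(cv2.imread(fn),4).astype(float);x0,y0,x1,y1=roi;c=im[y0:y1,x0:x1]
    w=np.clip(c[...,0]-c[...,2]-12,0,None); ys,xs=np.mgrid[y0:y1,x0:x1]; return (xs*w).sum()/w.sum(),(ys*w).sum()/w.sum()
yd=np.array([.066,.998,0])
for n,files,roi in (('side',('pics/side0.png','pics/s6.png','pics/s19.png','pics/s20.png','pics/s21.png'),0),('top',('pics/top0.png','pics/t6.png','pics/t19.png','pics/t20.png','pics/t21.png'),0)):
    for f,s in zip(files,(0,0,.0709,.0785,.0817)):
        g=(274,174) if n=='side' else (235.5,152.5)
        d0=onz(n,g,.05); e=proj(n,d0+yd*s); x,y=int(e[0]),int(e[1]); c=cen(n,f,(x-6,y-6,x+8,y+8)); w=onz(n,c,.05)
        print(n,f,np.round(c,2),'pred',e.round(2),'world',w.round(4))
E
```

```text
side pics/side0.png [274.05 173.85] pred [274. 174.] world [0.6829 0.0121 0.05  ]
side pics/s6.png [274.03 173.85] pred [274. 174.] world [0.6829 0.0121 0.05  ]
side pics/s19.png [263.59 163.72] pred [263.18 163.69] world [0.688  0.0812 0.05  ]
side pics/s20.png [262.46 162.58] pred [262.06 162.61] world [0.6888 0.0891 0.05  ]
side pics/s21.png [261.96 161.98] pred [261.59 162.16] world [0.6895 0.093  0.05  ]
top pics/top0.png [235.48 152.26] pred [235.5 152.5] world [0.6833 0.0142 0.05  ]
top pics/t6.png [235.48 152.25] pred [235.5 152.5] world [0.6834 0.0142 0.05  ]
top pics/t19.png [214.95 148.7 ] pred [214.7  148.98] world [0.6882 0.0841 0.05  ]
top pics/t20.png [212.88 148.5 ] pred [212.48 148.6 ] world [0.6882 0.0911 0.05  ]
top pics/t21.png [212.07 148.53] pred [211.54 148.44] world [0.6878 0.0938 0.05  ]
```

```bash
python3 - <<'E'
from h import *
a=cv2.cvtColor(cv2.imread('pics/t21.png'),4).astype(float).mean(2);b=cv2.cvtColor(cv2.imread('pics/s21.png'),4).astype(float).mean(2)
print(a[128:142,192:224].astype(int))
print(b[118:160:3,248:278].astype(int))
E
```

```text
[[100 100 100  98  85  65  64  73  80  99 116 117 119 119 115 106  87  67
   63  64  65  66  73  86  96  97  96  97  99 100 103 107]
 [100 100 100 100  91  70  59  60  67  82  91  95  94  86  71  65  62  60
   62  63  64  66  73  89 100 100 100 101  99  99 100 101]
 [100 100 101 100  93  75  59  58  59  61  64  64  64  62  59  59  59  61
   62  63  65  65  68  84  99 101 100 101 101  99 100 100]
 [100 100 100 101  98  85  63  59  58  58  58  59  58  59  58  59  59  60
   62  62  64  64  67  81  97 100 100 100 100 100 100 101]
 [101 101 101 101 100  92  72  59  58  58  59  59  59  59  59  58  60  60
   61  62  63  64  65  73  89 100 100 101 100 100 100 100]
 [100 101 101 101 100  95  79  60  57  58  57  57  58  59  58  58  58  60
   60  61  63  64  65  73  88 100 101 100  99 100 100 100]
 [100 100 102 101 101  99  86  64  58  59  58  59  59  58  58  58  59  60
   59  62  62  63  63  67  83  98 100 100 100 100 101 100]
 [100 101 101 101 101 101  92  75  60  59  58  59  59  59  58  58  59  59
   60  60  61  63  64  65  78  93 100 100  99 100 100 100]
 [101 101 102 101 101 101  98  85  6
[... 1813 characters left out ...]
 79  83  85  88  88  88
   89  85  78  66  73  90 106 109 104  99 102 118]
 [ 70  70  76  81  83  82  84  83  85  76  75  73  79  82  87  86  85  89
   89  89 101 104 109 108 105 108 107 107 111 106]
 [ 71  74  74  78  91 100 107 112 114 112 104  86  62  53  50  55  57  81
  100 108 109 110 109 110 110 109 111 108 109 105]
 [119 111 111 112 110 109 111 111 110 113 112  97  67  39  30  44  76 100
  109 110 109 110 109 108 111 110 112 110 104 108]
 [117 113 110 109 112 111 113 111 109 113 111 111 106  97  80  97 110 112
  110 110 111 110 109 108 112 111 109 112 110 113]
 [111 112 112 109 108 109 109 111 108 113 114 115 111  99  89 102 111 111
  111 111 111 111 113 113 109 112 106 112 110 109]]
```

```bash
python3 - <<'E'
from h import *
from scipy.optimize import brentq
yd=np.array([.066,.998,0])
d0=onz('top',(214.95,148.70),.05)  # dot at s19, top
for dx in (0,):
    def colat(s,row):
        p=d0+yd*s
        z=brentq(lambda z: proj('top',np.array([p[0],p[1],z]))[1]-row,.05,.4); return proj('top',np.array([p[0],p[1],z]))[0],z
    for row,c in((130,205.7),(131,206.1),(132,206.5),(133,206.7),(134,207.05),(146,210.6)):
        s=brentq(lambda s: colat(s,row)[0]-c,-.03,.04); print(row,c,'remaining from s19 (mm)',round(s*1e3,1),'z',round(colat(s,row)[1],3))
d1=onz('side',(263.59,163.72),.05)
for c,row in ((261.97,157),(261.97,151),(261.9,135)):
    f=lambda s:proj('side',d1+yd*s+[0,0,.05])[0]-c
    print('side',round(brentq(f,-.03,.05)*1e3,1))
# side mean dot from three frames
E
```

```text
130 205.7 remaining from s19 (mm) 12.5 z 0.223
131 206.1 remaining from s19 (mm) 12.2 z 0.214
132 206.5 remaining from s19 (mm) 11.9 z 0.206
133 206.7 remaining from s19 (mm) 12.2 z 0.197
134 207.05 remaining from s19 (mm) 12.1 z 0.188
146 210.6 remaining from s19 (mm) 12.7 z 0.072
side 11.5
side 11.5
side 12.0
```

Top view (body silhouette and tool) puts the tip 12.2 mm from the s19 position. The side view says 11.6 mm, and 10.8 mm has been done. One more millimetre.

```bash
python3 -m inch '[{"translation":[0,0.12,0],"spin":0},{"translation":[0,0,0],"spin":0},{"translation":[0,0,0],"spin":0}]'
python3 dot.py 22
```

```text
time: 52.3
ee_pos: [0.4835, 0.0791, 0.0753]
eef_rot: [0.026, 0.695, -0.021, 0.719]
ft_force: [3.0, -1.6, -6.3]
width: 0.0237
t 52.3 tcp [0.4835 0.0791 0.0753] w 0.0237 F [ 3.  -1.6 -6.3]
axes x [ 0.034  0.005 -0.999] y [0.066 0.998 0.007] z [ 0.997 -0.067  0.033]
jaw yaw now 86.2 spin needed -0.0
shift cm (present axes) [ 0.12 -0.49 -0.25]
top 12 211.67 148.5 210 213 147 150
side 9 262.0 162.0 261 263 161 163
```

View pics/t22y.png

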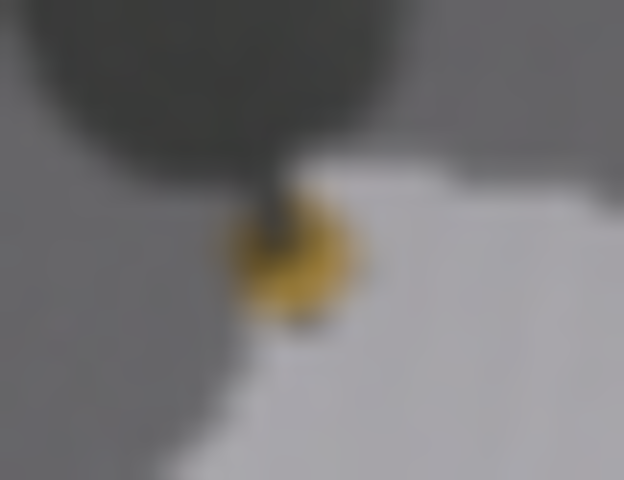

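View pics/s22y.png

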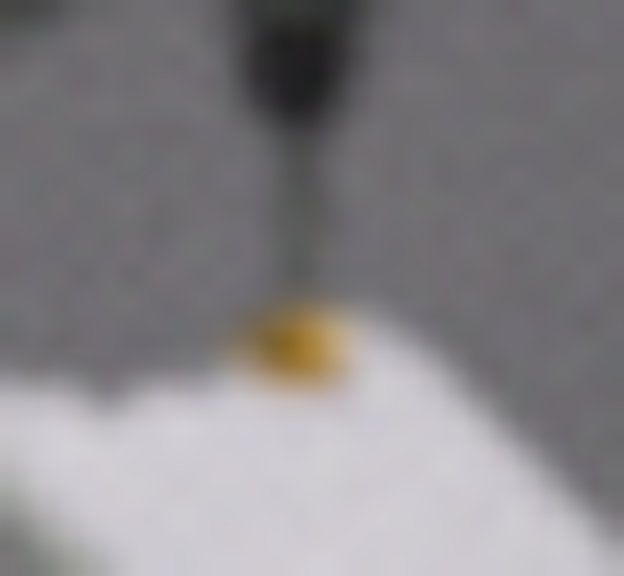

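```bash
python3 -m inch '[{"translation":[0,0.12,0],"spin":0},{"translation":[0,0,0],"spin":0},{"translation":[0,0,0],"spin":0}]'
python3 dot.py 23
```

```text
time: 52.78
ee_pos: [0.4836, 0.08, 0.0753]
eef_rot: [0.026, 0.695, -0.022, 0.718]
ft_force: [3.5, -1.9, -5.8]
width: 0.0234
t 52.77 tcp [0.4836 0.08   0.0753] w 0.0234 F [ 3.5 -1.9 -5.8]
axes x [ 0.034  0.004 -0.999] y [0.067 0.998 0.007] z [ 0.997 -0.067  0.033]
jaw yaw now 86.2 spin needed -0.0
shift cm (present axes) [ 0.12 -0.58 -0.26]
top 13 211.54 148.38 210 213 147 150
side 9 261.67 161.89 260 263 161 163
```

View pics/t23y.png

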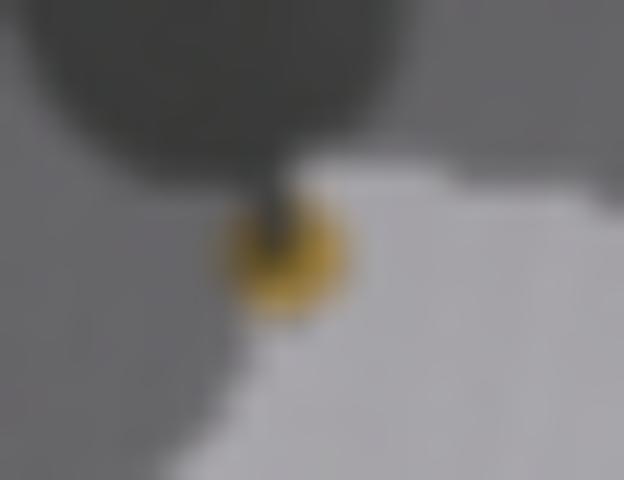

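Tool and dot now merge in the centre of the button (crop 280,255). Release and retreat upward, back to the left.

```bash
python3 -m inch '[{"translation":[0,0,0],"spin":0},{"translation":[0,0,0],"spin":0},{"translation":[0,0,0],"spin":0},{"translation":[0,0,0],"spin":0},{"translation":[-2,0,0],"spin":0},{"translation":[-4,0,0],"spin":0},{"translation":[-5,0,-1],"spin":0},{"translation":[-3,0,-4],"spin":0},{"translation":[0,0,0],"spin":0}]' 0.3 
python3 dot.py 24
```

```text
time: 54.0
ee_pos: [0.4274, 0.0835, 0.2191]
eef_rot: [0.027, 0.695, -0.021, 0.718]
ft_force: [-0.1, -0.4, -0.1]
width: 0.0609
t 54.0 tcp [0.4274 0.0835 0.2191] w 0.0609 F [-0.1 -0.4 -0.1]
axes x [ 0.033  0.008 -0.999] y [0.068 0.998 0.01 ] z [ 0.997 -0.068  0.033]
jaw yaw now 86.1 spin needed -0.1
shift cm (present axes) [14.67 -0.7   4.9 ]
top 13 211.54 148.38 210 213 147 150
side 9 261.67 161.89 260 263 161 163
```

View pics/t24y.png

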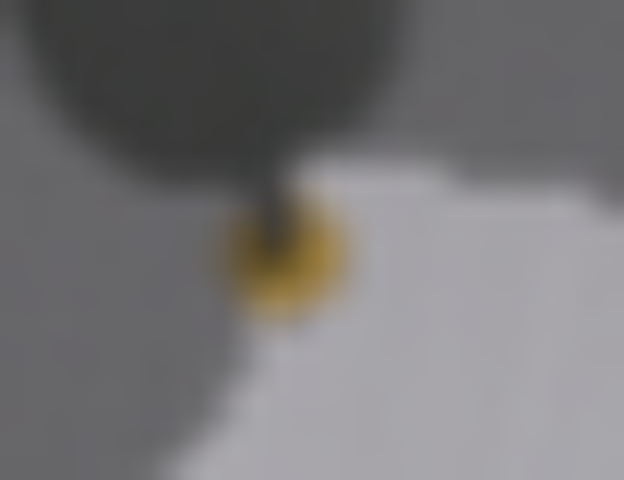

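View pics/s24y.png

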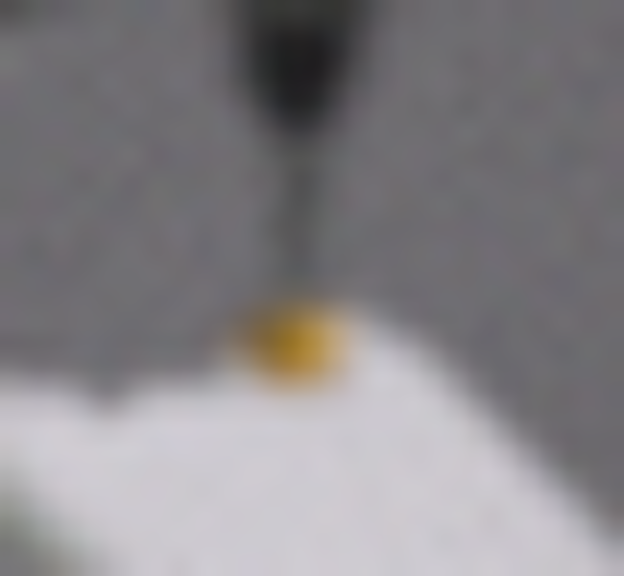

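View pics/s24.png

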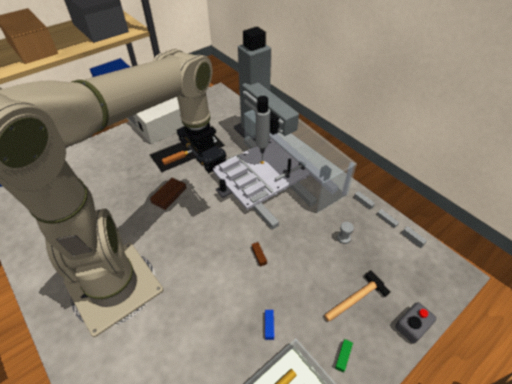

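View pics/t24.png

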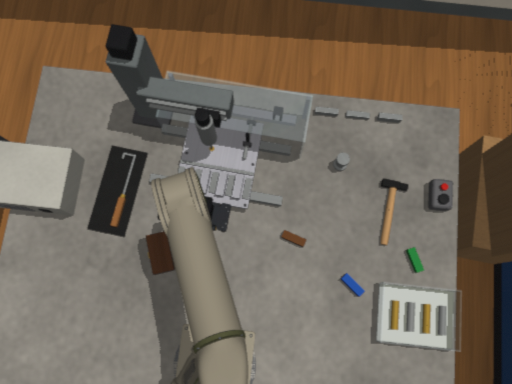

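Datum unchanged after release. I'll move the arm aside and check blanks, bolt and hook.

```bash
python3 -m inch '[{"translation":[-4,-3,0],"spin":0},{"translation":[-2,-6,0],"spin":0},{"translation":[0,-6,0],"spin":0},{"translation":[0,-6,0],"spin":0},{"translation":[0,-6,0],"spin":0},{"translation":[0,-4,0],"spin":0},{"translation":[0,0,0],"spin":0}]'
python3 dot.py 25; python3 - <<'E'
from h import *
a=cv2.cvtColor(cv2.imread('pics/t25.png'),4);b=cv2.cvtColor(cv2.imread('pics/s25.png'),4)
crop(a,80,80,310,270,3,'pics/t25c.png');crop(b,140,90,360,240,3,'pics/s25c.png')
E
```

```text
time: 54.98
ee_pos: [0.4049, -0.2378, 0.2744]
eef_rot: [0.018, 0.7, -0.031, 0.713]
ft_force: [0.1, 0.6, 1.1]
width: 0.0613
t 54.98 tcp [ 0.4049 -0.2378  0.2744] w 0.0613 F [0.1 0.6 1.1]
axes x [ 0.017 -0.018 -1.   ] y [ 0.07   0.997 -0.017] z [ 0.997 -0.07   0.018]
jaw yaw now 86.0 spin needed -0.2
shift cm (present axes) [19.59 32.01  5.  ]
top 13 211.54 148.38 210 213 147 150
side 51 262.43 175.53 250 273 171 177
```

View pics/t25c.png

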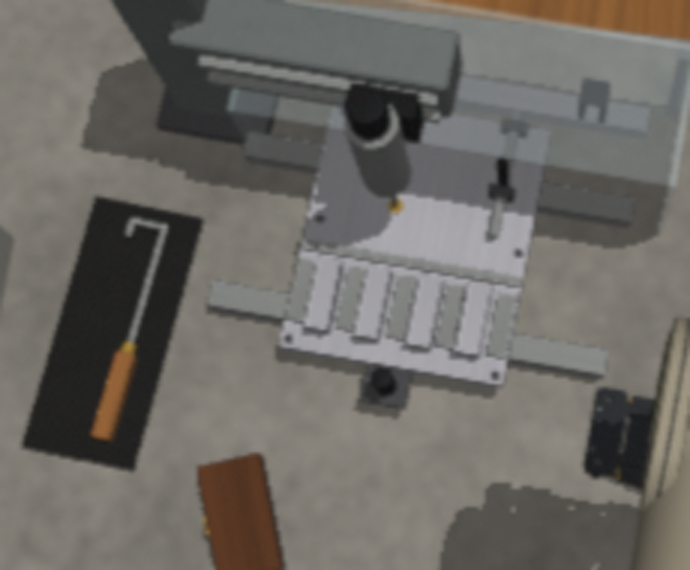

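View pics/s25c.png

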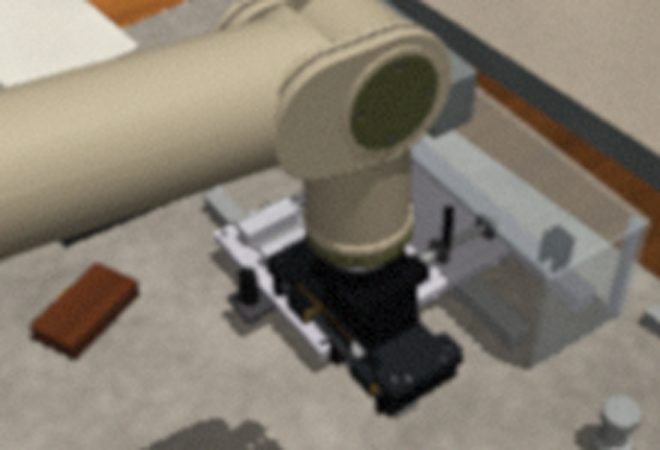

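Four blanks are in their nests, the bolt is drawn, the hook is on the mat, and the dot is under the tip. The bystanders are unmoved. Handing in.

```bash
python3 -c "
from bench import close_job
print(close_job())"
```

```text
the job is handed in; nothing more can be done
None
```

The job is finished and handed in at about 55 s on the robot's clock. No verdict was reported.

- **Blanks:** All four aluminium blanks lie flat in the four nests, one to a nest. They went in while the carriage was still bolted. The last top view shows all four still seated after the slide.
- **Bolt:** I drew it with the hook until it met its stop, where the force rose to 22–27 N. The pictures show the knob forward, and it stayed there when the hook left. The hook had been knocked aside earlier, so I measured its position again before picking it up.
- **Hook:** It is back on its mat, wholly inside the edges.
- **Carriage:** I slid it about 83 mm by the handle, and the dot did not move when I let go. I measured the distance to go from one point of the slide, and the carriage ended 12.3 mm past that point. The top view asked for about 12.2 mm and the side view for 11.5–12.0 mm. The two views thus differ by up to about 1 mm, and the dot should be under the tip to within about 1 mm.
- **Not disturbed:** The gauge, case, mallet and coloured look-alikes stand where they were. I saw no contact with the spindle.

In the very last side view the arm hid the tip. The final datum check there therefore rests on the top view, plus the side view taken just after release.

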